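# Unload the bearing housings from the arbor and lock them in the wash tray

## Task

Slide the round stop collar off the open end of the bar and put it in the dish, then slide every bearing housing off the bar and lay each flat in a pocket of its own in the wash tray, long side along the pocket. Finally set the hold-down frame over them, both its holes on the tray's two pins and fully down on the pins' shoulders. Leave the other things on the bench where they are.

Things in the scene. Friction and masses are not known exactly. Their poses are not given: they have to be found in the camera images.
- block1_center (a point): bearing housing: square aluminium block 46 x 46 mm in section and 56 mm long along its own y axis, with a 28 mm bore right through along y; about 0.25 kg. This point is the middle of the block, on the bore axis. It starts threaded on the bar with its long axis along the bar, hanging from it so that its middle lies 5 mm below the bar axis and its sides upright. Three or four of block1..block4 are present.
- block2_center (a point): bearing housing: square aluminium block 46 x 46 mm in section and 56 mm long along its own y axis, with a 28 mm bore right through along y; about 0.25 kg. This point is the middle of the block, on the bore axis. It starts threaded on the bar with its long axis along the bar, hanging from it so that its middle lies 5 mm below the bar axis and its sides upright. Three or four of block1..block4 are present.
- block3_center (a point): bearing housing: square aluminium block 46 x 46 mm in section and 56 mm long along its own y axis, with a 28 mm bore right through along y; about 0.25 kg. This point is the middle of the block, on the bore axis. It starts threaded on the bar with its long axis along the bar, hanging from it so that its middle lies 5 mm below the bar axis and its sides upright. Three or four of block1..block4 are present.
- block4_center (a point): bearing housing: square aluminium block 46 x 46 mm in section and 56 mm long along its own y axis, with a 28 mm bore right through along y; about 0.25 kg. This point is the middle of the block, on the bore axis. It starts threaded on the bar with its long axis along the bar, hanging from it so that its middle lies 5 mm below the bar axis and its sides upright. Three or four of block1..block4 are present.
- collar_center (a point): round dark steel stop collar, 50 mm outside diameter, 24 mm long along its own y axis, 27 mm bore, about 0.12 kg; this point is its middle. It starts on the bar (axis along the bar), between the blocks and the bar's open end.
- bar_end (a point): centre of the open end face of the bar: a fixed smooth round steel bar 18 mm in diameter, level, 100 mm above the table. The axes are those of the green stand that holds its other end: the bar runs along y, its free end pointing to -y; +y leads back to the post (50 mm wide, 126 mm tall).
- bar_root (a point): point on the bar axis where the bar leaves the post, 305 mm from the open end; same axes as bar_end.
- tray: fixed grey wash tray, 150 (x) x 232 (y) mm and 14 mm thick; origin under its centre, on the table. Four pockets in its top, 56 (x) x 66 (y) mm and 8 mm deep, floors 6 mm above the table. At the middle of each short side stands an upright steel pin, see pinA and pinB.
- nest1 (a point): middle of the floor of one of the tray's four pockets, 40 mm from the tray's centre in its x and 38 mm in its y; a block lies in it with its long axis along the tray's y, any side up. Axes of the tray.
- nest2 (a point): middle of the floor of one of the tray's four pockets, 40 mm from the tray's centre in its x and 38 mm in its y; a block lies in it with its long axis along the tray's y, any side up. Axes of the tray.
- nest3 (a point): middle of the floor of one of the tray's four pockets, 40 mm from the tray's centre in its x and 38 mm in its y; a block lies in it with its long axis along the tray's y, any side up. Axes of the tray.
- nest4 (a point): middle of the floor of one of the tray's four pockets, 40 mm from the tray's centre in its x and 38 mm in its y; a block lies in it with its long axis along the tray's y, any side up. Axes of the tray.
- pinA (a point): shoulder of one of the tray's twin pins, 58 mm above the table, 98 mm from the tray's centre along its y: below it a 24 mm thick post, above it a 12 mm pin 42 mm tall with its last 10 mm tapered (tip 100 mm above the table). Axes of the tray.
- pinB (a point): shoulder of one of the tray's twin pins, 58 mm above the table, 98 mm from the tray's centre along its y: below it a 24 mm thick post, above it a 12 mm pin 42 mm tall with its last 10 mm tapered (tip 100 mm above the table). Axes of the tray.
- frame_grip (a point): middle of the grip bar of the loose steel hold-down frame: bar 14 mm wide (x), 14 mm high, 82 mm long (along y), clear between its two legs for 62 mm and 30 mm above the frame. The frame is a flat grid 104 (x) x 230 (y) mm, 8 mm thick, 0.35 kg, and lies flat on the table with the grip bar up; this point is 45 mm above its underside and over its centre. Axes of the frame, z up.
- holeA (a point): centre, at the underside, of one of the two 16 mm holes in the frame's short sides, 98 mm from its middle along y. Either hole may go on either pin. Axes of the frame.
- holeB (a point): centre, at the underside, of one of the two 16 mm holes in the frame's short sides, 98 mm from its middle along y. Either hole may go on either pin. Axes of the frame.
- dish: fixed grey open dish 115 x 115 mm, 30 mm high, walls and floor about 4 mm; origin under its centre, on the table.
- sealring: bystander, to be left alone: heavy dark seal ring, 124 mm across, 18 mm high, lying flat; origin at or near its underside centre
- spindle: bystander, to be left alone: small steel spindle upright on a round foot 84 mm across, 130 mm tall; origin at or near its underside centre
- can: bystander, to be left alone: blue can 70 mm across, 100 mm tall; origin at or near its underside centre
- bolt: bystander, to be left alone: hex bolt about 83 mm long, lying; origin at or near its underside centre
- gaugeblock: bystander, to be left alone: wooden block 90 x 35 x 30 mm; origin at or near its underside centre
Not all that is in view belongs to the job. Leave any brown or purple look-alike of the part that bears block2_center alone.

How it is judged:
By the outcome, as a careful person would: the job done as asked, in the order asked, and still so for the second after the job is handed in, with the robot touching nothing.
Of block1, block2, block3, block4 only 3 to 4 are there at a start; the rules pass over those that are not, and their reading is None.
At some moment in a run one of frame may be knocked a few centimetres aside while the robot is not near it.
Once in a run the grip may slacken for a moment while it holds something.
It also fails if it takes over 208 s, if anything falls off the work surface, if the arm or the gripper's body presses on something with over 40 N, if the wrist force passes 120 N, or if a joint passes its speed limit or range.

## Robot

A 6-joint arm with a two-finger parallel gripper is mounted at the origin on the work surface. World frame = base frame: x ahead of the robot, y to its left, z up, the work surface at z = 0. Lengths are in m, angles in rad, forces in N, time in s.
With the tool pointing down it reaches from about 0.425 to 0.95 m from the base axis. Payload 14.7 kg.
Tool frame: the origin (TCP) lies on the centre line of the jaws, within the pads' length; the fingertips stand arm.tip_reach ahead of it and the grasp point (between the pads) lies 5 mm behind it (arm.tip_reach is the distance from the TCP to the fingertips, in m); z points along the fingers, x is the direction in which the jaws open and shut, and the axes are right-handed (so a half turn about z gives the same grasp; the last joint's range is limited). The gripper opens to 85 mm and grips with 20 to 120 N. Pads are 22 mm wide; open, the fingers measure 114 mm over their backs; the gripper's body (76 mm by 85 mm) begins 54 mm behind the grasp point. The pads swing forward as they close: fully open they stand 13 mm farther back than shut.
Start: joints at [1.128, 0.48, 1.596, -0, 1.065, -0.047], TCP at [0.251, 0.6, 0.216] pointing down, gripper open.
Joint ranges: [-2.75, 2.75], [-0.82, 2.05], [0.23, 2.67], [-1.56, 4.7], [0.09, 2.69], [-2.92, 2.92]. Speed limits (rad/s): [1.89, 1.89, 2.39, 3.01, 3.01, 3.01].

## Interface

Orientations are given as a unit quaternion [w, x, y, z].
In Python, from plant import arm gives the robot as it stands. The module is installed in compiled form; this text tells all that it offers.
- The arm moves only by the shell command python3 -m jog 'ROWS' [OPENING]. ROWS is text: rows parted by semicolons, each of 4 numbers parted by spaces: the shift along the world's x, y, z in cm, then the turn about the world's z in degrees. A call has 1 to 8 rows; each row is the pose to reach, as a shift and turn from the pose commanded when the call began; what a row does not reach only later rows make up. A row lasts 1/8 s, in which the tool goes at most 62.5 mm and 10.7 degrees, less where a joint would pass 70% of its speed; a pose out of reach is approached as far as the arm can. A call with a gripper value outside its range is refused whole. OPENING is the gripper command: -1 is fully open, 1 is shut, values between are in proportion, set as the call begins (- or left out, the last holds). The fingers move at their own pace and stop on an object; the grip force is fixed at half the most. Time passes only in rows, so rows that repeat a pose let the fingers close. It gives the time, the measured TCP pose, the force and the opening at its end, in the units of the state.
- arm.get_obs(): the state, without advancing time (a new reading comes with each control period).
- arm.snapshot(name): name is "side" or "top"; returns a dict with "color" (480x640x3 uint8, red, green, blue), "depth" (480x640 float32, m along the optical axis (not along the pixel's ray), 0 where there is no reading), "fx", "fy", "cx", "cy" (pixels), "xyz" and "orientation" of the camera in the world. Camera axes: x right, y down, z forward; pixel columns grow to the right and rows downward; lengths in m; the calibration is good to about 2 mm. A picture is of the moment at which its call begins.
- arm.close_job(): hands the job in, once; it reports no verdict.
The state is a dict: "time_s": time; "joint_positions": joint angles; "qvel": joint speeds; "joint_torque": joint torques, N m; "ee_pos": TCP position; "ee_rot": TCP orientation; "contact_force": force on the tool from outside, world axes, zero at the start; "torque": the same for the moment, N m; "opening": finger opening in m.
Only numpy, scipy, OpenCV 4.12 (cv2) and the standard library are available. Lean on these libraries where they do the work, as an engineer would, in place of code of your own. Each camera call takes 0.05 s, during which the arm holds its last target.

## Working session

There is one attempt and no reset: what is moved stays moved. The work goes in short steps, Python scripts to look and compute and a shell command to move; the robot and the scene stay as the last step left them, time stands still between calls to the robot, and variables do not carry over. Pictures are saved under pics/ and viewed, and the job is handed in when it is done.

```bash
mkdir -p pics; ls; cat > h.py <<'E'
import numpy as np, cv2
from plant import arm
from scipy.spatial.transform import Rotation as R
def snap(n):
    s=arm.snapshot(n); return s
def rot(s):
    q=s["orientation"]; return R.from_quat([q[1],q[2],q[3],q[0]]).as_matrix()
def save(s,name): cv2.imwrite("pics/"+name,s["color"][:,:,::-1])
def cloud(s):
    d=s["depth"]; v,u=np.mgrid[0:480,0:640]
    P=np.stack([(u-s["cx"])/s["fx"]*d,(v-s["cy"])/s["fy"]*d,d],-1)
    W=P@rot(s).T+np.array(s["xyz"]); W[d==0]=np.nan; return W
def ray(s,u,v,z):
    r=rot(s)@np.array([(u-s["cx"])/s["fx"],(v-s["cy"])/s["fy"],1]); o=np.array(s["xyz"]); return o+r*(z-o[2])/r[2]
E
python3 - <<'E'
from h import *
np.set_printoptions(precision=4,suppress=True)
o=arm.get_obs()
for k in o: print(k,o[k])
print(arm.tip_reach)
for n in ("top","side"):
    s=snap(n); save(s,n+"0.png"); print(n,s["fx"],s["fy"],s["cx"],s["cy"],s["xyz"],s["orientation"])
    np.savez("/tmp/"+n+"0.npz",**s)
E
```

```text
pics
time_s 0.0
joint_positions [ 1.1284  0.4808  1.5969  0.      1.0651 -0.0466]
qvel [-0.0003  0.0006  0.0003 -0.0009 -0.0003 -0.0003]
joint_torque [ -0.     -95.0645 -43.0178  -0.0002   0.0123  -0.    ]
ee_pos [0.2504 0.5994 0.215 ]
ee_rot [ 0.0003  0.8323  0.5543 -0.0005]
contact_force [-0.0328 -1.0781 -0.3032]
torque [-0.0243 -0.0148 -0.0295]
opening 0.0849717245617452
0.014
top 497.0667658310087 497.0667658310087 327.40781129911755 247.21811072965147 [0.3492 0.0311 1.1954] [-0.0377  0.7071 -0.7048  0.044 ]
side 589.2999862149009 589.2999862149009 306.54756823377886 241.82796083671434 [ 0.4236 -0.8208  0.9077] [-0.3969  0.9172 -0.036   0.0038]
```

View pics/top0.png

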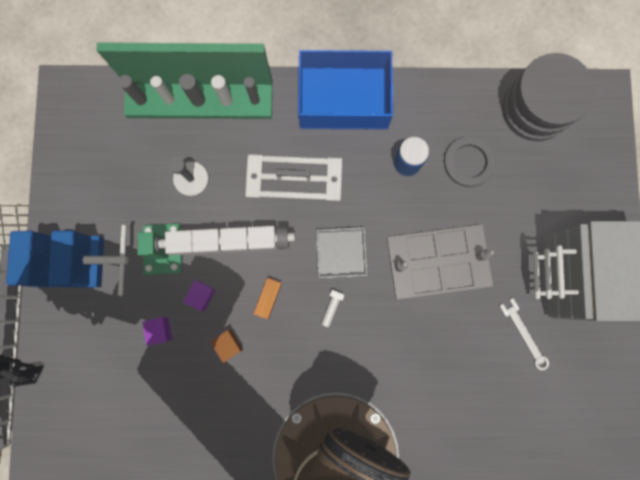

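View pics/side0.png

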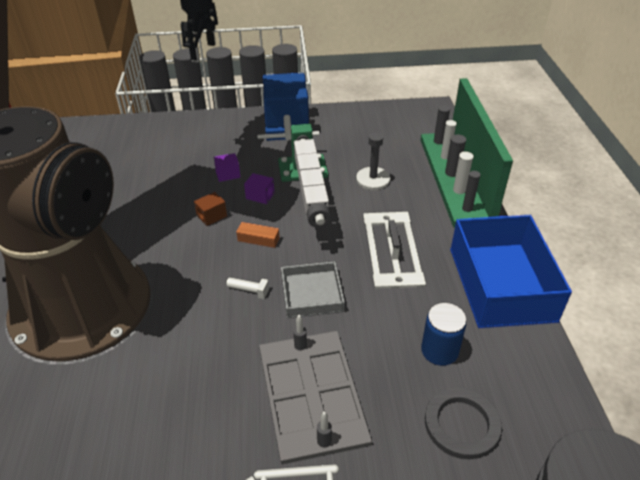

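```bash
python3 - <<'E'
from h import *
np.set_printoptions(precision=4,suppress=True)
t=dict(np.load("/tmp/top0.npz")); s=dict(np.load("/tmp/side0.npz"))
a=cv2.resize(t["color"][205:285,130:310],None,fx=4.4,fy=4.4,interpolation=cv2.INTER_CUBIC)
b=cv2.resize(s["color"][110:240,270:370],None,fx=4,fy=4,interpolation=cv2.INTER_CUBIC)
cv2.imwrite("pics/bar_top.png",a[:,:,::-1]); cv2.imwrite("pics/bar_side.png",b[:,:,::-1])
C=cloud(t)
for u,v in [(160,238),(178,240),(206,239),(233,238),(262,236),(282,238),(290,237),(294,237),(294,178),(342,252),(440,262),(405,264),(485,253),(55,258),(15,370),(120,260),(190,180)]: print(u,v,C[v,u])
E
```

```text
160 238 [0.4965 0.3947 0.0935]
178 240 [0.4888 0.3468 0.1198]
206 239 [0.4915 0.2867 0.1173]
233 238 [0.4938 0.2276 0.1187]
262 236 [0.4984 0.1645 0.1189]
282 238 [0.4936 0.1204 0.1233]
290 237 [0.4981 0.1042 0.1069]
294 237 [0.4985 0.0955 0.1043]
294 178 [0.6574 0.1028 0.0067]
342 252 [ 0.4761 -0.0146  0.0046]
440 262 [ 0.4522 -0.2492  0.0111]
405 264 [ 0.4398 -0.1505  0.0991]
485 253 [ 0.4684 -0.3398  0.0664]
55 258 [0.4484 0.6099 0.1209]
15 370 [0.2358 0.564  0.3104]
120 260 [0.4489 0.49   0.0716]
190 180 [0.6459 0.3507 0.0272]
```

View pics/bar_top.png

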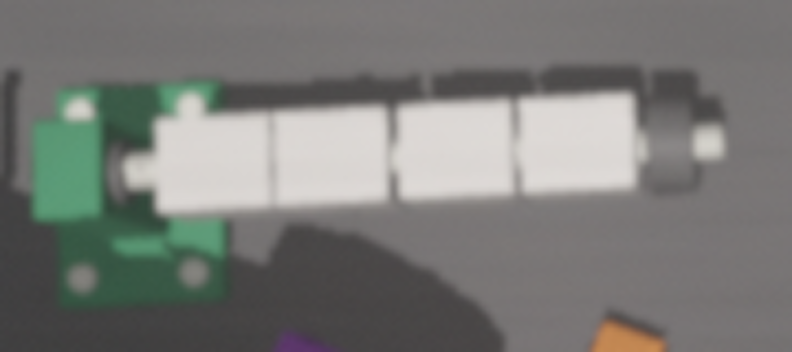

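View pics/bar_side.png

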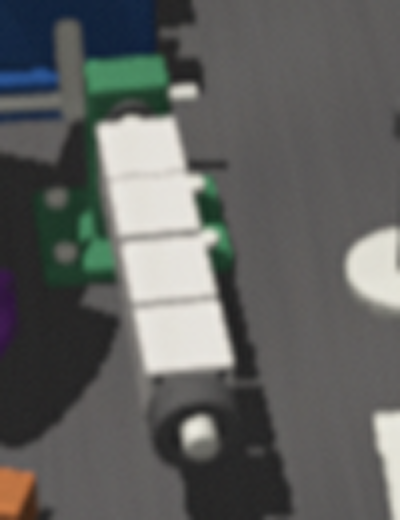

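```bash
cat >> h.py <<'E'
def castmask(s,m,z):
    v,u=np.nonzero(m); r=np.stack([(u-s["cx"])/s["fx"],(v-s["cy"])/s["fy"],np.ones(len(u))],1)@rot(s).T
    o=np.array(s["xyz"]); return (o+r*((z-o[2])/r[:,2])[:,None])[:,:2]
def big(m):
    n,l,st,c=cv2.connectedComponentsWithStats(m.astype(np.uint8)); 
    return l==1+np.argmax(st[1:,4])
def rect(P):
    (c,sz,a)=cv2.minAreaRect((P*1000).astype(np.float32)); return np.array(c),sz,a
def roi(sh,x0,y0,x1,y1):
    m=np.zeros(sh,bool); m[y0:y1,x0:x1]=1; return m
E
python3 - <<'E'
from h import *
np.set_printoptions(precision=4,suppress=True)
t=dict(np.load("/tmp/top0.npz")); s=dict(np.load("/tmp/side0.npz"))
C=cloud(t); g=t["color"].astype(int); hsv=cv2.cvtColor(t["color"],cv2.COLOR_RGB2HSV)
for u,v in [(178,240),(294,237),(282,237),(342,252),(320,230),(420,250),(395,290),(440,262),(380,262),(270,163),(294,178),(262,178)]: print((u,v),g[v,u],hsv[v,u],C[v,u,2])
w=(hsv[...,2]>180)&(hsv[...,1]<50)&roi((480,640),150,215,310,265)
m=big(w); print("blocks",rect(castmask(t,m,.118)),m.sum())
for nm,S in (("top",t),("side",s)):
    H=cv2.cvtColor(S["color"],cv2.COLOR_RGB2HSV); CC=cloud(S)
    # block-top points by depth
    z=CC[...,2]; q=(z>.108)&(z<.128)&(H[...,2]>170)&(H[...,1]<60)&(abs(CC[...,0]-.49)<.05)&(CC[...,1]>.12)&(CC[...,1]<.39)
    P=CC[q][:,:2]; d=np.linalg.svd(P-P.mean(0),full_matrices=0)[2][0]; print(nm,q.sum(),P.mean(0),np.degrees(np.arctan2(d[1],d[0])),np.median(CC[q][:,2]),rect(P))
    # frame
    q=(H[...,2]>150)&(H[...,1]<60)&(abs(CC[...,0]-.657)<.08)&(abs(CC[...,1]-.103)<.15)&(z<.03)
    q=big(q); print("frame",nm,rect(castmask(S,q,.008)))
E
```

```text
(178, 240) [218 214 210] [ 15   9 218] 0.1197766139914338
(294, 237) [161 159 154] [ 21  11 161] 0.10425055901405389
(282, 237) [136 133 133] [  0   6 136] 0.12159059700160069
(342, 252) [171 170 168] [ 20   4 171] 0.00461079337565562
(320, 230) [136 135 132] [ 23   8 136] 0.027741699096785588
(420, 250) [155 150 148] [  9  12 155] 0.006398616609706531
(395, 290) [132 128 126] [ 10  12 132] 0.013379125944960713
(440, 262) [155 151 148] [ 13  12 155] 0.011095390770230695
(380, 262) [120 117 117] [  0   6 120] 0.002428512564671914
(270, 163) [125 122 121] [  8   8 125] -0.001067682563354433
(294, 178) [205 203 196] [ 23  11 205] 0.00672840295949495
(262, 178) [187 184 178] [ 20  12 187] 0.01242969538022054
blocks (array([491.6012, 261.1901]), (57.1723518371582, 254.51821899414062), 0.20934537053108215) 2284
top 2236 [0.4902 0.2579] 93.22208307909254 0.11749450950641038 (array([490.1646, 261.6236]), (46.63750076293945, 253.77786254882812), 3.3688876628875732)
frame top (array([659.6951, 103.8951]), (233.7801055908203, 108.24878692626953), 88.05159759521484)
side 1279 [0.4884 0.2478] -86.72434748846585 0.11899154103096388 (array([487.7322, 262.5193]), (46.32048797607422, 251.76834106445312), 3.1924097537994385)
frame side (array([657.135 , 103.4479]), (234.2320556640625, 106.13668060302734), 87.96392059326172)
```

```bash
python3 - <<'E'
from h import *
np.set_printoptions(precision=4,suppress=True)
t=dict(np.load("/tmp/top0.npz")); s=dict(np.load("/tmp/side0.npz"))
for nm,S in (("top",t),("side",s)):
    C=cloud(S); z=C[...,2]; x=C[...,0]; y=C[...,1]; H=cv2.cvtColor(S["color"],cv2.COLOR_RGB2HSV)
    q=(abs(x-.455)<.12)&(abs(y+.25)<.16)&(z>.0085)&(z<.022); q=big(cv2.morphologyEx(q.astype(np.uint8),cv2.MORPH_OPEN,np.ones((2,2))))
    q=cv2.morphologyEx(q.astype(np.uint8),cv2.MORPH_CLOSE,np.ones((25,25)))>0
    print(nm,"tray depth",rect(castmask(S,q,.014)))
    # pins
    for yy in (-.15,-.345):
        q=(abs(x-.455)<.06)&(abs(y-yy)<.05)&(z>.064)&(z<.106); P=C[q]; print(" pin",q.sum(),np.median(P,0),P[:,2].max())
    q=(abs(x-.475)<.09)&(abs(y+.015)<.09)&(z>.018)&(z<.04); print("dish",q.sum(),rect(C[q][:,:2]))
    q=(abs(x-.4955)<.045)&(y<.137)&(y>.07)&(z>.09)&(z<.15); P=C[q]; 
    big_=H[...,2]<150; k=q&big_&(z>.112); print("collar",k.sum(),np.median(C[k],0),np.percentile(C[k][:,1],[2,98])); 
    k=q&(y<.112); print("barend",k.sum(),np.percentile(C[k][:,1],[2,10,50]),np.median(C[k][:,0]),C[k][:,2].max())
    img=cv2.resize(S["color"][(200 if nm=="top" else 320):(310 if nm=="top" else 470),(370 if nm=="top" else 240):(510 if nm=="top" else 390)],None,fx=4,fy=4,interpolation=cv2.INTER_CUBIC)
    cv2.imwrite("pics/tray_%s.png"%nm,img[:,:,::-1])
# gaps between blocks along the bar (top image brightness)
d=np.array([-.0567,.9984]); o=np.array([.489,.258])
cw=rot(t); 
for a in np.arange(-.2,.15,.002):
    p=np.array([*(o+d*a),.118]); c=cw.T@(p-t["xyz"]); u=t["fx"]*c[0]/c[2]+t["cx"]; v=t["fy"]*c[1]/c[2]+t["cy"]
    print(round(p[1],3),int(cv2.getRectSubPix(cv2.cvtColor(t["color"],cv2.COLOR_RGB2GRAY),(1,7),(u,v)).mean()),end=" | ")
E
```

```text
top tray depth (array([ 451.1624, -249.4387]), (149.8336944580078, 232.69180297851562), 7.811521530151367)
 pin 33 [ 0.4395 -0.1481  0.0897] 0.10056699411976355
 pin 43 [ 0.4657 -0.3412  0.0872] 0.10034792816093185
dish 369 (array([472.3531, -12.0329]), (115.66424560546875, 115.02054595947266), 2.954517364501953)
collar 167 [0.4982 0.1208 0.1172] [0.11   0.1319]
barend 83 [0.0954 0.0976 0.1063] 0.4978210306473615 0.12218829204705473
side tray depth (array([ 453.6862, -251.2124]), (150.23406982421875, 235.4703826904297), 7.844011306762695)
 pin 98 [ 0.4384 -0.1549  0.0843] 0.10326255187338707
 pin 113 [ 0.4653 -0.349   0.0865] 0.10263779317906263
dish 809 (array([470.3847, -13.2375]), (115.3283462524414, 120.47322845458984), 3.2167415618896484)
collar 176 [0.4949 0.117  0.1177] [0.1073 0.1336]
barend 210 [0.0929 0.0957 0.1083] 0.49534604340281707 0.12175933582161225
0.058 118 | 0.06 118 | 0.062 118 | 0.064 118 | 0.066 118 | 0.068 118 | 0.07 117 | 0.072 118 | 0.074 117 | 0.076 117 | 0.078 117 | 0.08 118 | 0.082 118 | 0.084 118 | 0.086 118 | 0.088 117 | 0.09 118 | 0.092 123 | 0.094 142 
[... 1136 characters left out ...]
88 214 | 0.29 214 | 0.292 214 | 0.294 214 | 0.296 214 | 0.298 214 | 0.3 214 | 0.302 214 | 0.304 214 | 0.306 214 | 0.308 214 | 0.31 214 | 0.312 213 | 0.314 209 | 0.316 198 | 0.318 190 | 0.32 195 | 0.322 207 | 0.324 213 | 0.326 214 | 0.328 214 | 0.33 214 | 0.332 214 | 0.334 214 | 0.336 213 | 0.338 214 | 0.34 213 | 0.342 213 | 0.344 213 | 0.346 213 | 0.348 213 | 0.35 213 | 0.352 213 | 0.354 213 | 0.356 213 | 0.358 213 | 0.36 212 | 0.362 212 | 0.364 212 | 0.366 212 | 0.368 213 | 0.37 213 | 0.372 211 | 0.374 207 | 0.376 201 | 0.378 194 | 0.38 191 | 0.382 188 | 0.384 186 | 0.386 187 | 0.388 180 | 0.39 157 | 0.392 129 | 0.394 114 | 0.396 110 | 0.398 104 | 0.4 94 | 0.402 95 | 0.404 112 | 0.406 125 |
```

View pics/tray_top.png

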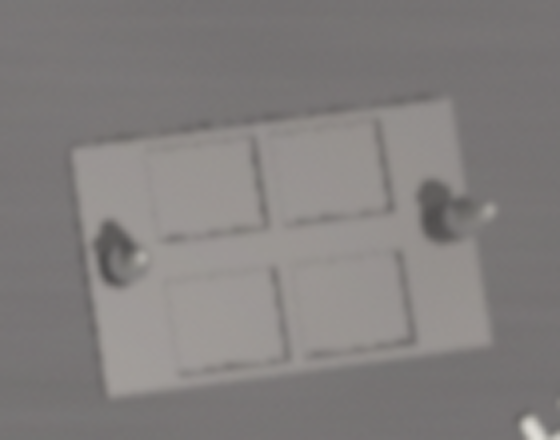

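View pics/tray_side.png

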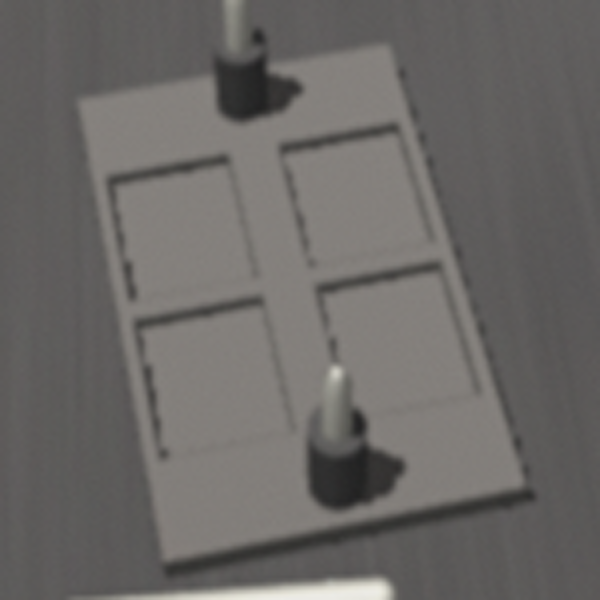

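```bash
python3 -m jog '3 -6 5 -10; 6 -12 5 -20; 9 -18 5 -30; 12 -24 5 -40; 15 -30 5 -50; 18 -36 5 -60; 21 -42 5 -64; 24.6 -48 5 -64' -1; python3 -m jog '0 0 0 0;0 0 0 0'
```

```text
time_s: 1.1
ee_pos: [0.4713, 0.1637, 0.2656]
ee_rot: [-0.0, 1.0, 0.028, -0.0]
contact_force: [0.9, -0.3, 0.1]
opening: 0.0851
time_s: 1.35
ee_pos: [0.4706, 0.1655, 0.2654]
ee_rot: [-0.0, 1.0, 0.028, -0.0]
contact_force: [-0.1, -0.0, -0.6]
opening: 0.0854
```

```bash
python3 -m jog '2.6 -4.5 0 0; 2.6 -4.5 -5 0; 2.6 -4.5 -10 0; 2.6 -4.5 -14 0;2.6 -4.5 -14 0'; python3 - <<'E'
from h import *
s=snap("side"); save(s,"side1.png")
b=cv2.resize(s["color"][110:250,250:390],None,fx=4,fy=4,interpolation=cv2.INTER_CUBIC); cv2.imwrite("pics/side1c.png",b[:,:,::-1])
E
```

```text
time_s: 1.98
ee_pos: [0.4944, 0.1217, 0.1235]
ee_rot: [0.0, 1.0, 0.03, -0.003]
contact_force: [-0.9, 0.3, 0.6]
opening: 0.0857
```

View pics/side1c.png

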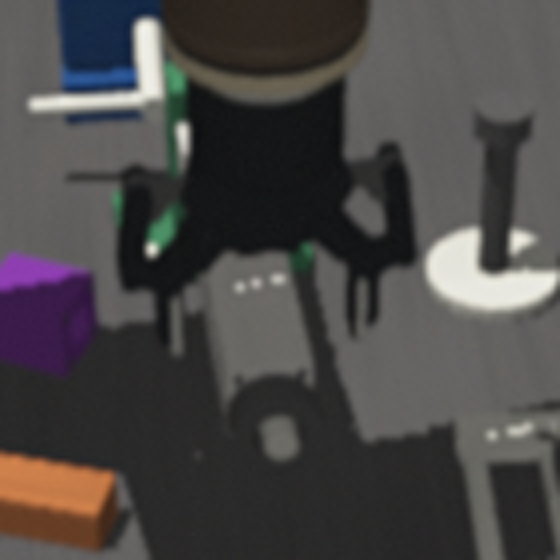

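```bash
python3 -m jog '0.2 -0.1 -3.1 0; 0.2 -0.1 -3.1 0'; python3 -m jog '0 0 0 0; 0 0 0 0; 0 0 0 0;0 0 0 0;0 0 0 0;0 0 0 0' 1
```

```text
time_s: 2.28
ee_pos: [0.4988, 0.1203, 0.0952]
ee_rot: [0.0, 1.0, 0.029, -0.0]
contact_force: [-0.5, -0.0, 0.5]
opening: 0.0859
time_s: 3.02
ee_pos: [0.4995, 0.1198, 0.0958]
ee_rot: [-0.0, 1.0, 0.029, 0.001]
contact_force: [-2.9, 1.0, 18.3]
opening: 0.0316
```

```bash
python3 - <<'E'
from h import *
s=snap("side"); save(s,"side2.png")
b=cv2.resize(s["color"][110:250,250:390],None,fx=4,fy=4,interpolation=cv2.INTER_CUBIC); cv2.imwrite("pics/side2c.png",b[:,:,::-1])
E
```

```text
(no output)
```

View pics/side2c.png

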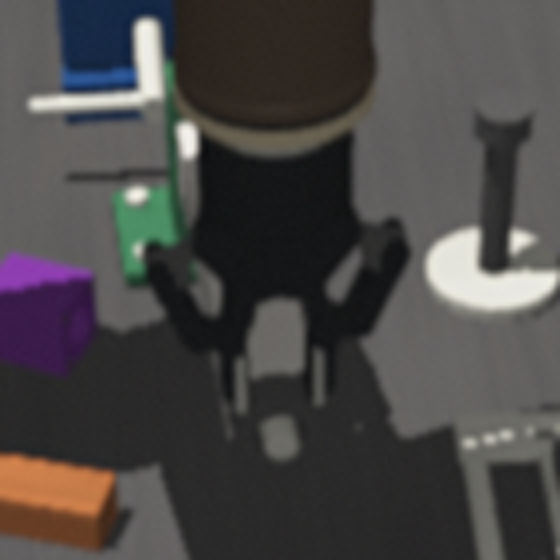

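```bash
python3 - <<'E'
from h import *
s=snap("side"); 
b=cv2.resize(s["color"][180:230,290:350],None,fx=10,fy=10,interpolation=cv2.INTER_CUBIC); b=cv2.convertScaleAbs(b,alpha=2)
t=snap("top"); a=cv2.resize(t["color"][200:285,130:310],None,fx=4.4,fy=4.4,interpolation=cv2.INTER_CUBIC); a=cv2.convertScaleAbs(a,alpha=1.8)
cv2.imwrite("pics/side3c.png",b[:,:,::-1]);cv2.imwrite("pics/top3c.png",a[:,:,::-1])
E
```

```text
(no output)
```

View pics/side3c.png

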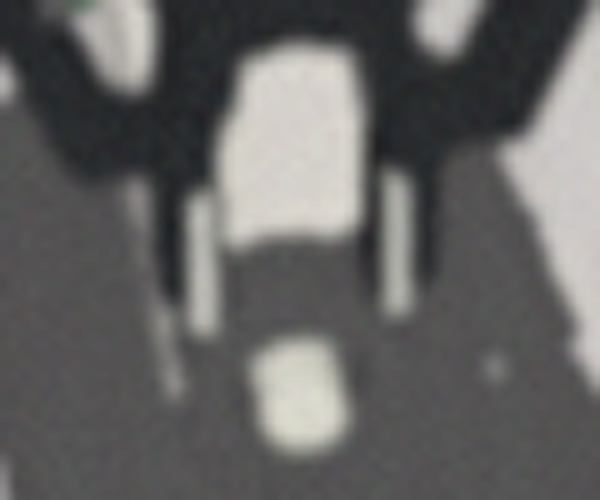

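View pics/top3c.png

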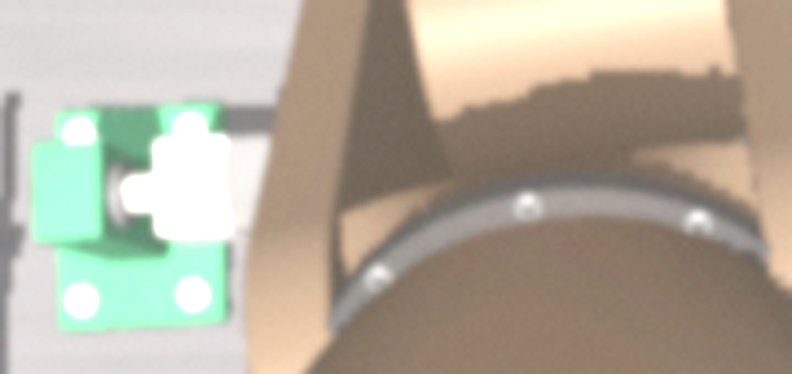

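```bash
python3 - <<'E'
from h import *
np.set_printoptions(precision=4,suppress=True)
s=snap("side"); C=cloud(s)
for u,v in [(310,212),(311,205),(330,210),(330,204),(320,217),(320,209),(319,206),(317,190),(306,214),(335,214),(337,212),(304,211),(319,212)]: print((u,v),s["color"][v,u],C[v,u])
print(ray(s,310,213.5,.082),ray(s,310,213.5,.115),ray(s,330,211.5,.082))
print(arm.get_obs()["ee_pos"],arm.get_obs()["opening"])
E
```

```text
(310, 212) [86 85 81] [0.478  0.1084 0.1171]
(311, 205) [68 68 65] [0.4804 0.1084 0.1356]
(330, 210) [75 74 71] [0.5198 0.1104 0.1175]
(330, 204) [76 76 74] [0.5198 0.1113 0.1328]
(320, 217) [105 104  98] [0.4977 0.0964 0.1121]
(320, 209) [42 42 42] [0.4991 0.1124 0.1202]
(319, 206) [42 42 41] [0.4979 0.1217 0.1206]
(317, 190) [105 103 101] [0.4981 0.176  0.1203]
(306, 214) [60 60 58] [0.4717 0.1504 0.0763]
(335, 214) [41 39 40] [0.5441 0.231  0.0018]
(337, 212) [44 43 42] [ 0.55    0.2411 -0.001 ]
(304, 211) [49 48 48] [0.4719 0.2456 0.0045]
(319, 212) [44 43 43] [0.4968 0.1097 0.1145]
[0.4801 0.1446 0.082 ] [0.4778 0.106  0.115 ] [0.5236 0.1472 0.082 ]
[0.4996 0.1198 0.0958] 0.03174677692118355
```

```bash
python3 -m jog '0 0 0 0; 0 0 0 0; 0 0 0 0;0 0 0 0' -1; python3 - <<'E'
from h import *
np.set_printoptions(precision=4,suppress=True)
s=snap("side"); C=cloud(s)
b=cv2.resize(s["color"][180:230,280:360],None,fx=8,fy=8,interpolation=cv2.INTER_CUBIC); b=cv2.convertScaleAbs(b,alpha=2.2)
cv2.imwrite("pics/side4c.png",b[:,:,::-1])
for v in range(190,216,2):
    r=C[v,285:355]; k=(r[:,1]<.13)&(r[:,1]>.09); print(v,[(285+i,round(float(r[i,0]),3),round(float(r[i,1]),3),round(float(r[i,2]),3)) for i in np.nonzero(k)[0][::3]][:12])
E
```

```text
time_s: 3.72
ee_pos: [0.4988, 0.1196, 0.0945]
ee_rot: [0.0, 1.0, 0.029, -0.0]
contact_force: [-1.0, -0.2, 0.4]
opening: 0.0852
190 [(np.int64(285), 0.429, 0.104, 0.182), (np.int64(288), 0.435, 0.107, 0.18), (np.int64(292), 0.443, 0.109, 0.177), (np.int64(295), 0.449, 0.108, 0.177), (np.int64(298), 0.455, 0.107, 0.178), (np.int64(301), 0.461, 0.104, 0.179), (np.int64(340), 0.541, 0.119, 0.161), (np.int64(343), 0.545, 0.107, 0.171), (np.int64(346), 0.552, 0.11, 0.168)]
192 [(np.int64(285), 0.429, 0.104, 0.177), (np.int64(288), 0.435, 0.108, 0.173), (np.int64(291), 0.441, 0.112, 0.17), (np.int64(294), 0.447, 0.109, 0.172), (np.int64(297), 0.453, 0.104, 0.175), (np.int64(339), 0.539, 0.122, 0.154), (np.int64(342), 0.544, 0.115, 0.16), (np.int64(345), 0.551, 0.116, 0.158)]
194 [(np.int64(285), 0.429, 0.107, 0.169), (np.int64(289), 0.437, 0.11, 0.167), (np.int64(292), 0.443, 0.103, 0.171), (np.int64(295), 0.449, 0.103, 0.171), (np.int64(339), 0.539, 0.122, 0.149), (np.int64(342), 0.544, 0.111, 0.157), (np.int64(345), 0.551, 0.114, 0.155)]
196 [(np.int64(291), 0.441, 0.119, 0.154), (np.int6
[... 1856 characters left out ...]
3, 0.112, 0.117), (np.int64(325), 0.509, 0.11, 0.118), (np.int64(328), 0.516, 0.117, 0.113)]
212 [(np.int64(306), 0.471, 0.13, 0.1), (np.int64(309), 0.476, 0.116, 0.111), (np.int64(312), 0.482, 0.109, 0.116), (np.int64(316), 0.49, 0.108, 0.116), (np.int64(320), 0.499, 0.107, 0.117), (np.int64(323), 0.505, 0.109, 0.114), (np.int64(326), 0.512, 0.112, 0.111), (np.int64(329), 0.518, 0.114, 0.109)]
214 [(np.int64(306), 0.471, 0.13, 0.094), (np.int64(309), 0.476, 0.111, 0.11), (np.int64(313), 0.484, 0.108, 0.112), (np.int64(316), 0.49, 0.108, 0.111), (np.int64(319), 0.497, 0.11, 0.109), (np.int64(322), 0.503, 0.108, 0.11), (np.int64(325), 0.509, 0.109, 0.108), (np.int64(328), 0.516, 0.11, 0.107)]
```

View pics/side4c.png

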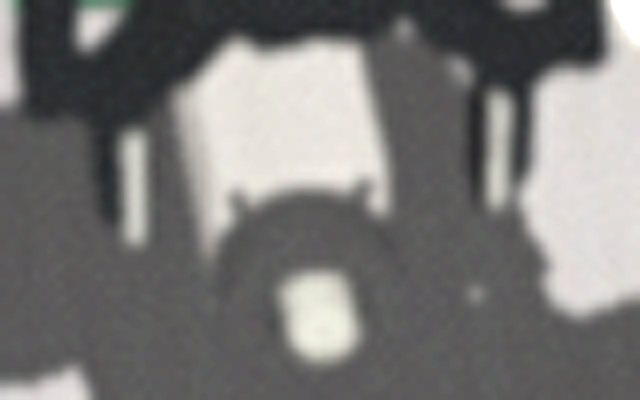

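```bash
python3 -m jog '-0.2 0 -1.5 0; -0.2 0 -3 0; -0.2 0 -3.8 0; -0.2 0 -3.8 0'; python3 -m jog '0 0 0 0; 0 0 0 0; 0 0 0 0;0 0 0 0;0 0 0 0' 1; python3 - <<'E'
from h import *
np.set_printoptions(precision=4,suppress=True)
s=snap("side"); C=cloud(s)
b=cv2.resize(s["color"][180:230,280:360],None,fx=8,fy=8,interpolation=cv2.INTER_CUBIC); b=cv2.convertScaleAbs(b,alpha=2.2)
cv2.imwrite("pics/side5c.png",b[:,:,::-1])
E
```

```text
time_s: 4.28
ee_pos: [0.4962, 0.1195, 0.0556]
ee_rot: [0.0, 1.0, 0.029, -0.001]
contact_force: [-0.0, -0.3, 0.2]
opening: 0.0854
time_s: 4.9
ee_pos: [0.4976, 0.1198, 0.0572]
ee_rot: [-0.0, 1.0, 0.029, 0.001]
contact_force: [-0.6, 0.1, 5.8]
opening: 0.0484
```

View pics/side5c.png

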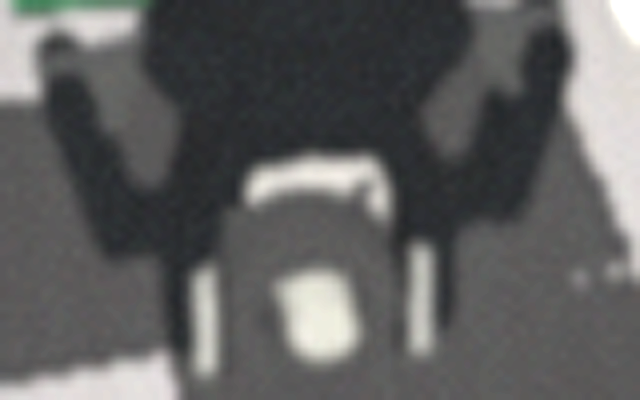

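```bash
python3 -m jog '0 0 0.3 0; 0.1 -1.5 0.3 0; 0.2 -3 0.3 0; 0.3 -5 0.3 0; 0.4 -7 0.3 0; 0.5 -9 0.3 0; 0.5 -9 0.3 0'; python3 - <<'E'
from h import *
np.set_printoptions(precision=4,suppress=True)
s=snap("side"); C=cloud(s)
b=cv2.resize(s["color"][180:300,250:370],None,fx=5,fy=5,interpolation=cv2.INTER_CUBIC); b=cv2.convertScaleAbs(b,alpha=2.)
cv2.imwrite("pics/side6c.png",b[:,:,::-1])
E
```

```text
time_s: 5.82
ee_pos: [0.5018, 0.0279, 0.0595]
ee_rot: [0.0, 1.0, 0.028, -0.0]
contact_force: [-0.6, -0.3, -1.6]
opening: 0.0483
```

View pics/side6c.png

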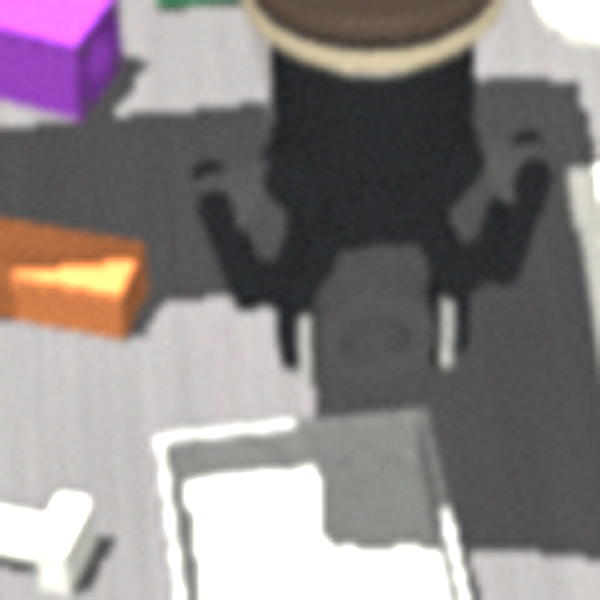

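```bash
python3 -m jog '-3 -4 0 0; -3 -4 -2 0; -3 -4 -4 0; -3 -4 -4 0'; python3 - <<'E'
from h import *
np.set_printoptions(precision=4,suppress=True)
s=snap("side"); C=cloud(s)
b=cv2.resize(s["color"][200:320,250:370],None,fx=5,fy=5,interpolation=cv2.INTER_CUBIC); b=cv2.convertScaleAbs(b,alpha=2.)
cv2.imwrite("pics/side7c.png",b[:,:,::-1])
E
```

```text
time_s: 6.38
ee_pos: [0.4709, -0.0101, 0.0187]
ee_rot: [-0.0, 1.0, 0.029, -0.001]
contact_force: [0.1, -0.6, -1.8]
opening: 0.0487
```

View pics/side7c.png

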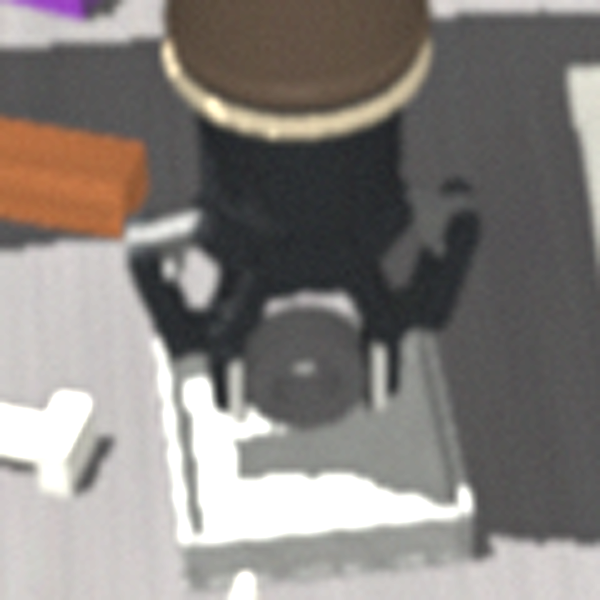

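```bash
python3 -m jog '0 -0.2 -1.2 0; 0 -0.2 -2.2 0; 0 -0.2 -2.4 0;0 -0.2 -2.4 0'; python3 - <<'E'
from h import *
np.set_printoptions(precision=4,suppress=True)
s=snap("side"); C=cloud(s); r=C[250:310,290:340]; k=(s["color"][250:310,290:340].max(-1)<70)
b=cv2.resize(s["color"][200:320,250:370],None,fx=5,fy=5,interpolation=cv2.INTER_CUBIC); b=cv2.convertScaleAbs(b,alpha=2.)
cv2.imwrite("pics/side8c.png",b[:,:,::-1])
E
```

```text
time_s: 6.92
ee_pos: [0.4717, -0.0123, -0.0046]
ee_rot: [-0.0, 1.0, 0.029, -0.0]
contact_force: [0.1, 0.9, -1.8]
opening: 0.0481
```

View pics/side8c.png

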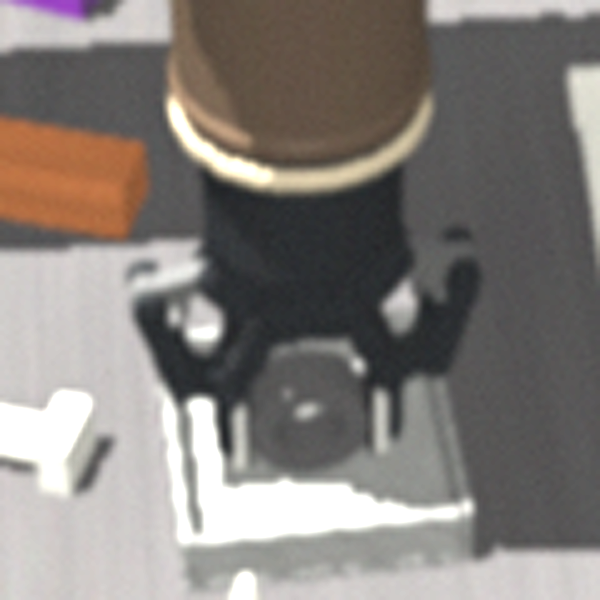

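Force still equals the collar's weight, so it hangs free just above the floor; a little lower, then a partial release.

```bash
python3 -m jog '0 0 -0.2 0; 0 0 -0.4 0;0 0 -0.4 0'; python3 -m jog '0 0 -0.1 0;0 0 -0.1 0;0 0 -0.1 0' -0.5
```

```text
time_s: 7.35
ee_pos: [0.4719, -0.0124, -0.0085]
ee_rot: [-0.0, 1.0, 0.029, -0.0]
contact_force: [0.5, -0.2, -1.7]
opening: 0.048
time_s: 7.72
ee_pos: [0.4719, -0.0124, -0.0094]
ee_rot: [-0.0, 1.0, 0.029, 0.0]
contact_force: [-0.1, 0.1, -1.3]
opening: 0.0642
```

```bash
python3 -m jog '0 0 5 0;0 0 11 0;0 0 15 0;0 0 15 0'; python3 - <<'E'
from h import *
np.set_printoptions(precision=4,suppress=True)
s=snap("side"); C=cloud(s)
b=cv2.resize(s["color"][110:320,230:390],None,fx=3.4,fy=2.8,interpolation=cv2.INTER_CUBIC); b=cv2.convertScaleAbs(b,alpha=1.8)
cv2.imwrite("pics/side9c.png",b[:,:,::-1])
E
```

```text
time_s: 8.22
ee_pos: [0.4738, -0.0125, 0.1436]
ee_rot: [0.0, 1.0, 0.029, 0.003]
contact_force: [0.1, -0.7, -0.4]
opening: 0.064
```

View pics/side9c.png

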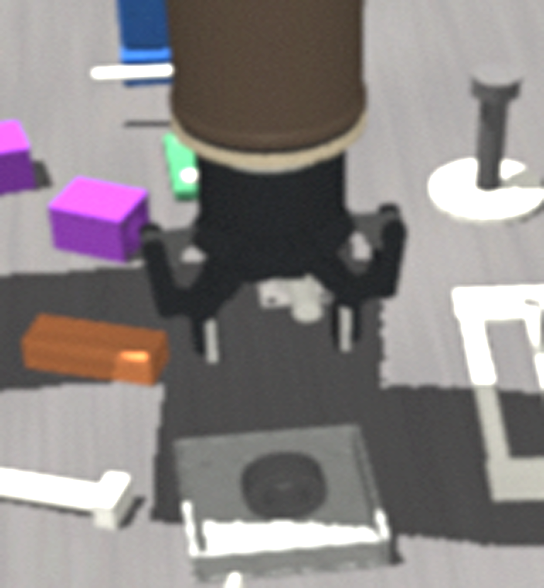

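```bash
python3 -m jog '0.7 6 2 0;1.4 12 2 0;2.1 18.2 2 0;2.1 18.2 2 0;2.1 18.2 0 0;2.1 18.2 -2 0; 2.1 18.2 -2 0' -1; python3 - <<'E'
from h import *
np.set_printoptions(precision=4,suppress=True)
s=snap("side"); C=cloud(s)
b=cv2.resize(s["color"][130:230,270:370],None,fx=6,fy=6,interpolation=cv2.INTER_CUBIC); b=cv2.convertScaleAbs(b,alpha=1.8)
cv2.imwrite("pics/side10c.png",b[:,:,::-1])
E
```

```text
time_s: 9.15
ee_pos: [0.4912, 0.1685, 0.1186]
ee_rot: [0.001, 1.0, 0.029, -0.002]
contact_force: [0.0, 0.1, 1.2]
opening: 0.0852
```

View pics/side10c.png

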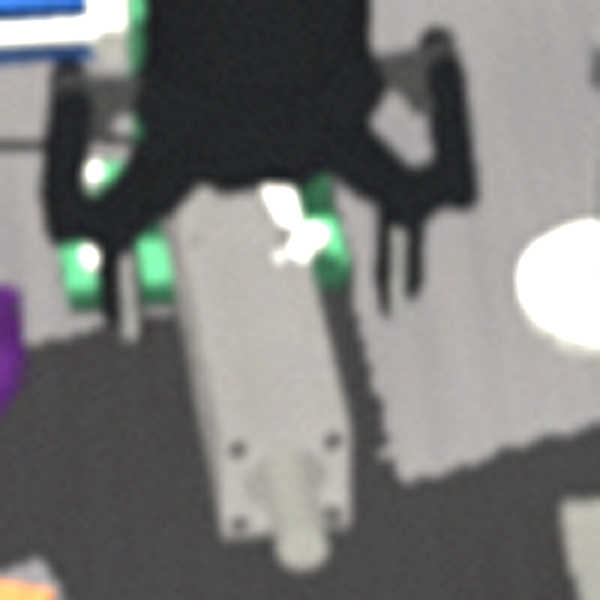

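```bash
python3 - <<'E'
from h import *
np.set_printoptions(precision=4,suppress=True)
s=snap("side"); C=cloud(s)
for p in [(307,201.5),(327,201),(306,219),(328,218)]: print(p, ray(s,*p,.118), ray(s,*p,.072), C[int(p[1])-3,int(p[0])])
print([C[v,317] for v in range(190,210,2)])
E
```

```text
(307, 201.5) [0.4741 0.142  0.118 ] [0.4771 0.198  0.072 ] [0.4747 0.1489 0.1219]
(327, 201) [0.5163 0.1396 0.118 ] [0.5217 0.1955 0.072 ] [0.5172 0.1494 0.1181]
(306, 219) [0.4682 0.0861 0.118 ] [0.4708 0.1389 0.072 ] [0.4755 0.2311 0.001 ]
(328, 218) [0.5132 0.085  0.118 ] [0.5184 0.1377 0.072 ] [ 0.5278  0.233  -0.0017]
[array([0.4987, 0.183 , 0.1147]), array([0.4975, 0.1682, 0.121 ]), array([0.4971, 0.1633, 0.1195]), array([0.4968, 0.1603, 0.1164]), array([0.4959, 0.1482, 0.1207]), array([0.4954, 0.1426, 0.1199]), array([0.495 , 0.1386, 0.1177]), array([nan, nan, nan]), array([0.4948, 0.1372, 0.108 ]), array([0.494 , 0.1273, 0.1108])]
```

```bash
python3 -m jog '0.2 0 -2 0; 0.2 0 -4 0; 0.2 0 -5.6 0; 0.2 0 -5.6 0'; python3 -m jog '0 0 0 0; 0 0 0 0; 0 0 0 0;0 0 0 0;0 0 0 0' 1
```

```text
time_s: 9.75
ee_pos: [0.4944, 0.1694, 0.064]
ee_rot: [0.0, 1.0, 0.029, -0.001]
contact_force: [-0.3, -0.2, 0.3]
opening: 0.0852
time_s: 10.38
ee_pos: [0.4952, 0.1697, 0.0654]
ee_rot: [-0.0, 1.0, 0.029, 0.0]
contact_force: [-2.0, -0.4, 8.1]
opening: 0.0456
```

```bash
python3 -m jog '0 0 0.4 0; 0.1 -1.5 0.4 0; 0.2 -3.5 0.4 0; 0.3 -5.5 0.4 0; 0.4 -7.5 0.4 0; 0.6 -9.5 0.4 0; 0.7 -12 0.4 0;0.7 -12.5 0.4 0'; python3 - <<'E'
from h import *
np.set_printoptions(precision=4,suppress=True)
s=snap("side"); C=cloud(s)
b=cv2.resize(s["color"][130:270,250:390],None,fx=4,fy=4,interpolation=cv2.INTER_CUBIC); b=cv2.convertScaleAbs(b,alpha=1.8)
cv2.imwrite("pics/side11c.png",b[:,:,::-1])
E
```

```text
time_s: 11.38
ee_pos: [0.5017, 0.0429, 0.0686]
ee_rot: [0.0, 1.0, 0.028, -0.0]
contact_force: [-0.2, 0.2, -2.8]
opening: 0.0452
```

View pics/side11c.png

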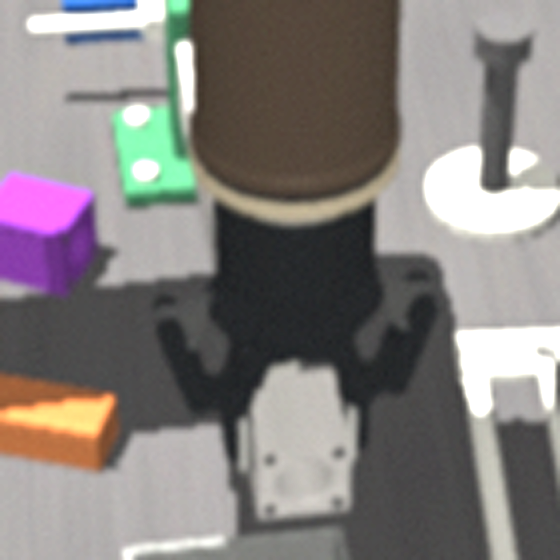

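```bash
python3 -m jog '0 -3 4 0; 0 -8 6 0; 0 -13 6 1; 0 -18 6 2; 0 -23 6 3; -0.3 -28 6 4.6; -0.5 -32.3 6 4.6; -0.5 -32.3 6 4.6'; python3 -m jog '0 0 0 0;0 0 0 0'; python3 - <<'E'
from h import *
np.set_printoptions(precision=4,suppress=True)
s=snap("side"); C=cloud(s)
b=cv2.resize(s["color"][270:470,220:420],None,fx=3,fy=3,interpolation=cv2.INTER_CUBIC); b=cv2.convertScaleAbs(b,alpha=1.8)
cv2.imwrite("pics/side12c.png",b[:,:,::-1])
E
```

```text
time_s: 12.42
ee_pos: [0.4969, -0.2808, 0.1285]
ee_rot: [0.0, 0.998, 0.068, 0.0]
contact_force: [-0.1, 0.6, -2.7]
opening: 0.0455
time_s: 12.68
ee_pos: [0.4969, -0.2772, 0.1285]
ee_rot: [-0.0, 0.998, 0.07, -0.0]
contact_force: [1.1, 0.1, -3.5]
opening: 0.0452
```

View pics/side12c.png

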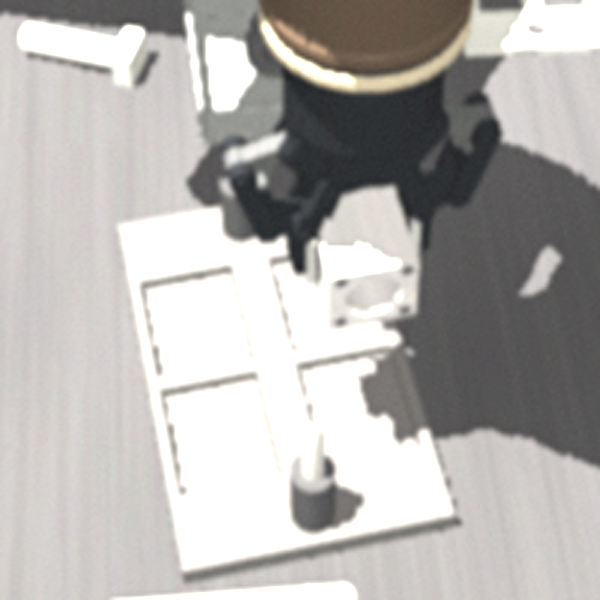

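```bash
cat >> h.py <<'E'
def face(s,c,r=.06):
    # front (-y) face of a block near c=(x,y): bright points facing camera; returns x-extent, y, z-extent
    C=cloud(s); k=(abs(C[...,0]-c[0])<.04)&(abs(C[...,1]-c[1])<.02)&(s["color"].min(-1)>60)&(C[...,2]>.02)
    return C[k]
E
python3 -m jog '0 -0.3 -3 0;0 -0.3 -5 0;0 -0.3 -5 0'; python3 - <<'E'
from h import *
np.set_printoptions(precision=4,suppress=True)
s=snap("side"); C=cloud(s)
b=cv2.resize(s["color"][290:450,240:400],None,fx=3.75,fy=3.75,interpolation=cv2.INTER_CUBIC); b=cv2.convertScaleAbs(b,alpha=1.2)
cv2.imwrite("pics/side13c.png",b[:,:,::-1])
E
```

```text
time_s: 13.1
ee_pos: [0.4962, -0.2801, 0.0775]
ee_rot: [-0.001, 0.998, 0.07, -0.001]
contact_force: [0.4, 0.4, -2.2]
opening: 0.0452
```

View pics/side13c.png

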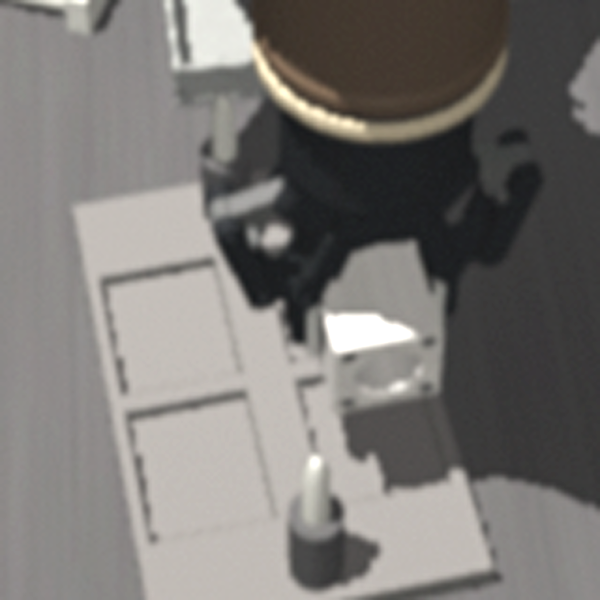

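```bash
python3 - <<'E'
from h import *
np.set_printoptions(precision=4,suppress=True)
s=snap("side"); C=cloud(s)
print((ray(s,329.3,399.3,.084)+ray(s,358.1,395.9,.084))/2,ray(s,329.3,399.3,.084),ray(s,358.1,395.9,.084))
print((ray(s,326.7,382.8,.130)+ray(s,356.5,380.1,.130))/2)
print([C[v,336] for v in (388,390,393)],[C[v,350] for v in (380,393)], C[378,342])
e=np.array([.4970,-.2820])-0*1; print("face target",np.array([.4970,-.2820])+.028*np.array([.1357,-.9907]))
E
```

```text
[ 0.5003 -0.3119  0.084 ] [ 0.4772 -0.3131  0.084 ] [ 0.5235 -0.3107  0.084 ]
[ 0.4961 -0.312   0.13  ]
[array([ 0.4886, -0.3038,  0.1002]), array([ 0.4883, -0.3067,  0.0992]), array([ 0.4876, -0.3132,  0.1008])] [array([ 0.5094, -0.3095,  0.1285]), array([ 0.5104, -0.3097,  0.0925])] [ 0.4971 -0.3074  0.1323]
face target [ 0.5008 -0.3097]
```

```bash
python3 -m jog '0.1 0.1 -3 0;0.1 0.1 -5.5 0;0.1 0.1 -7 0;0.1 0.1 -7.3 0;0.1 0.1 -7.3 0'; python3 -m jog '0 0 -0.2 0;0 0 -0.4 0;0 0 -0.4 0'
```

```text
time_s: 13.82
ee_pos: [0.4983, -0.2806, 0.0062]
ee_rot: [0.0, 0.998, 0.069, 0.0]
contact_force: [-0.3, 0.1, -2.4]
opening: 0.0453
time_s: 14.2
ee_pos: [0.4979, -0.2804, 0.0017]
ee_rot: [0.0, 0.998, 0.069, 0.0]
contact_force: [-0.2, 0.0, -2.8]
opening: 0.0449
```

```bash
python3 -m jog '0 0 -0.2 0;0 0 -0.4 0;0 0 -0.4 0'; python3 - <<'E'
from h import *
s=snap("side"); C=cloud(s)
b=cv2.resize(s["color"][310:460,240:390],None,fx=4,fy=4,interpolation=cv2.INTER_CUBIC); b=cv2.convertScaleAbs(b,alpha=1.2)
cv2.imwrite("pics/side14c.png",b[:,:,::-1])
E
```

```text
time_s: 14.58
ee_pos: [0.498, -0.2805, -0.0005]
ee_rot: [0.0, 0.998, 0.069, 0.0]
contact_force: [-10.2, 5.6, 39.3]
opening: 0.0453
```

View pics/side14c.png

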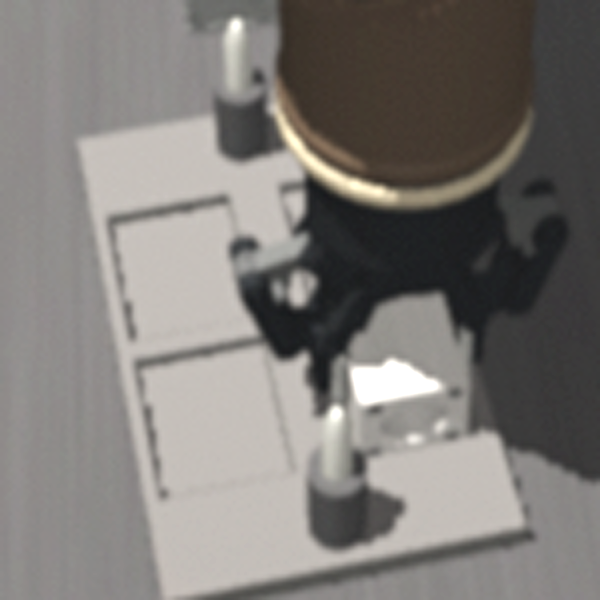

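```bash
python3 -m jog '0 0 0.2 0;0 0 0.2 0;0 0 0.2 0;0 0 0.2 0' -0.5;  python3 -m jog '0 0 5 0;0 0 11 0;0 4 15 -2;0 10 15 -3;0 14 15 -4.6;0 14 15 -4.6'; python3 - <<'E'
from h import *
s=snap("side"); C=cloud(s)
b=cv2.resize(s["color"][290:450,240:400],None,fx=3.75,fy=3.75,interpolation=cv2.INTER_CUBIC); b=cv2.convertScaleAbs(b,alpha=1.2)
cv2.imwrite("pics/side15c.png",b[:,:,::-1])
E
```

```text
time_s: 15.12
ee_pos: [0.4978, -0.2803, -0.0006]
ee_rot: [-0.0, 0.998, 0.069, -0.0]
contact_force: [-0.0, 0.5, 0.0]
opening: 0.0638
time_s: 15.88
ee_pos: [0.4975, -0.138, 0.1497]
ee_rot: [-0.0, 1.0, 0.03, -0.0]
contact_force: [0.2, -0.4, 0.9]
opening: 0.0643
```

View pics/side15c.png

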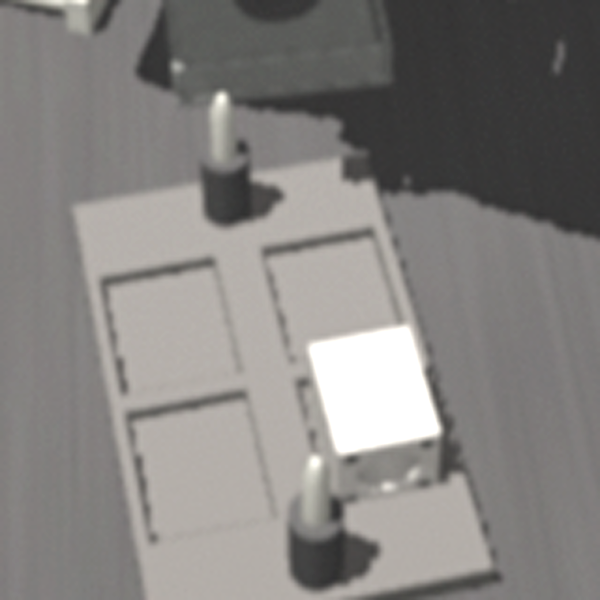

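```bash
python3 -m jog '0 6 1 0;0 12 1 0;0 18 1 0;0 24 1 0;-0.3 30 1 0;-0.6 36.8 1 0;-0.6 36.8 -1 0;-0.6 36.8 -3 0' -1;python3 -m jog '0 0 0 0'; python3 - <<'E'
from h import *
np.set_printoptions(precision=4,suppress=True)
s=snap("side"); C=cloud(s)
b=cv2.resize(s["color"][110:230,250:370],None,fx=5,fy=5,interpolation=cv2.INTER_CUBIC); b=cv2.convertScaleAbs(b,alpha=1.8)
cv2.imwrite("pics/side16c.png",b[:,:,::-1])
E
```

```text
time_s: 16.92
ee_pos: [0.4926, 0.2281, 0.1189]
ee_rot: [-0.0, 1.0, 0.03, 0.0]
contact_force: [-0.1, -0.0, -0.1]
opening: 0.0854
time_s: 17.05
ee_pos: [0.4915, 0.2267, 0.1183]
ee_rot: [0.001, 1.0, 0.029, -0.001]
contact_force: [1.0, -0.6, -0.1]
opening: 0.0851
```

View pics/side16c.png

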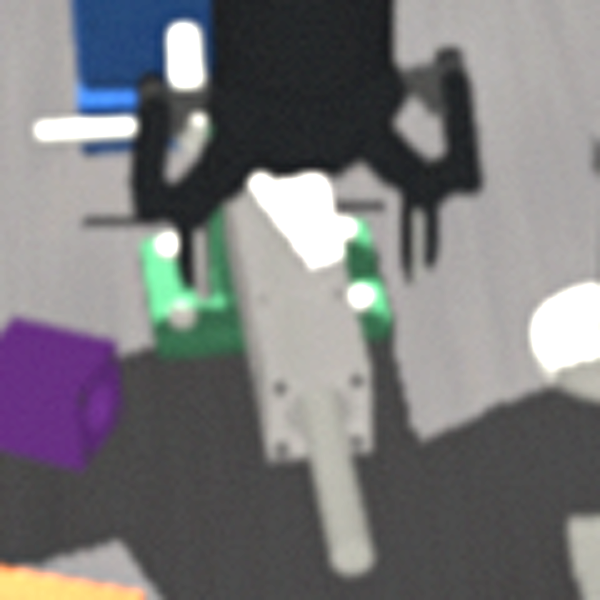

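```bash
python3 - <<'E'
from h import *
np.set_printoptions(precision=4,suppress=True)
s=snap("side"); C=cloud(s)
print(ray(s,313.6,184.8,.118),[C[v,313] for v in range(176,190,2)])
E
```

```text
[0.4925 0.1978 0.118 ] [array([0.4934, 0.2267, 0.1202]), array([0.493 , 0.2219, 0.1183]), array([0.4924, 0.2132, 0.1194]), array([0.4919, 0.2077, 0.1181]), array([0.4914, 0.2008, 0.1179]), array([0.4913, 0.2004, 0.1128]), array([0.4908, 0.1942, 0.1121])]
```

```bash
python3 -m jog '0 0.1 -2 0; 0 0.1 -4 0; 0 0.1 -5.5 0; 0 0.1 -5.5 0'; python3 -m jog '0 0 0 0; 0 0 0 0; 0 0 0 0;0 0 0 0;0 0 0 0' 1;
```

```text
time_s: 17.65
ee_pos: [0.4917, 0.2282, 0.0642]
ee_rot: [0.0, 1.0, 0.029, -0.001]
contact_force: [0.3, 0.8, 0.2]
opening: 0.0854
time_s: 18.27
ee_pos: [0.4924, 0.2288, 0.0654]
ee_rot: [-0.0, 1.0, 0.029, 0.001]
contact_force: [-0.1, -0.4, 6.4]
opening: 0.0451
```

```bash
python3 -m jog '0 0 0.4 0; 0.1 -2 0.4 0; 0.3 -5 0.4 0; 0.5 -8 0.4 0; 0.6 -11 0.4 0; 0.8 -14 0.4 0; 1 -17 0.4 0;1 -18.4 0.4 0'; python3 - <<'E'
from h import *
s=snap("side")
b=cv2.resize(s["color"][130:270,250:390],None,fx=4,fy=4,interpolation=cv2.INTER_CUBIC); b=cv2.convertScaleAbs(b,alpha=1.8)
cv2.imwrite("pics/side17c.png",b[:,:,::-1])
E
```

```text
time_s: 19.27
ee_pos: [0.5016, 0.0427, 0.0687]
ee_rot: [0.0, 1.0, 0.028, -0.0]
contact_force: [0.0, 1.2, -2.4]
opening: 0.0455
```

View pics/side17c.png

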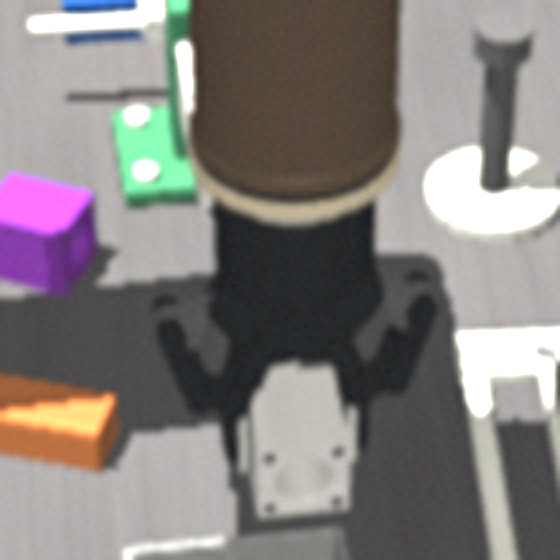

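```bash
python3 -m jog '0 -1 4 0; -1 -6 6 0; -2 -11 6 1; -4 -16 6 2; -6 -21 6 3; -7.5 -26 6 4.6; -8.3 -31 6 4.6; -8.3 -33.4 6 4.6'; python3 -m jog '0 0 0 0;0 0 0 0'
```

```text
time_s: 20.32
ee_pos: [0.4182, -0.2914, 0.1287]
ee_rot: [0.0, 0.998, 0.068, 0.0]
contact_force: [0.6, -0.4, -2.9]
opening: 0.0457
time_s: 20.58
ee_pos: [0.4186, -0.2885, 0.1284]
ee_rot: [-0.0, 0.998, 0.069, -0.0]
contact_force: [0.3, -0.0, -2.8]
opening: 0.0454
```

```bash
python3 -m jog '0 -0.3 -4 0;0 -0.3 -8 0;0 -0.3 -10 0;0 -0.3 -10 0';  python3 - <<'E'
from h import *
s=snap("side")
b=cv2.resize(s["color"][310:460,220:370],None,fx=4,fy=4,interpolation=cv2.INTER_CUBIC); b=cv2.convertScaleAbs(b,alpha=1.2)
cv2.imwrite("pics/side18c.png",b[:,:,::-1])
E
```

```text
time_s: 21.08
ee_pos: [0.4181, -0.2906, 0.0275]
ee_rot: [-0.001, 0.998, 0.07, -0.001]
contact_force: [0.9, 0.3, -1.8]
opening: 0.0451
```

View pics/side18c.png

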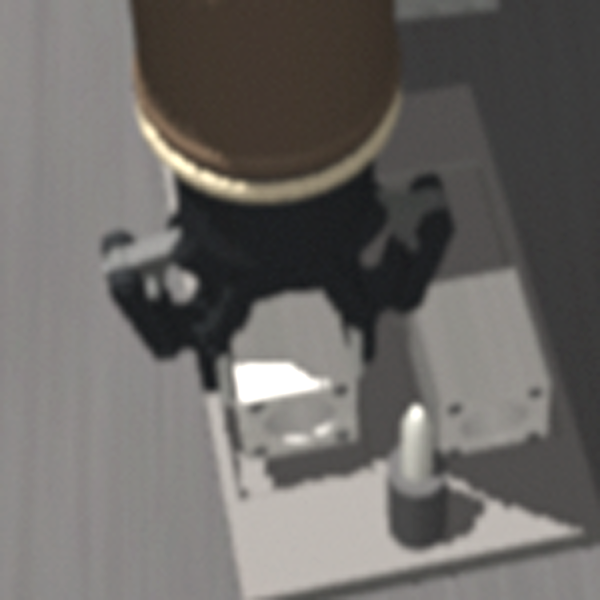

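```bash
python3 -m jog '0 0 -1.2 0;0 0 -2.2 0;0 0 -2.6 0;0 0 -2.6 0'; python3 -m jog '0 0 0 0;0 0 0 0;0 0 0 0' -0.5;  python3 -m jog '0 0 5 0;0 0 11 0;2 4 15 -2;4 10 15 -3;6 14 15 -4.6;6 14 15 -4.6'; python3 - <<'E'
from h import *
s=snap("side"); C=cloud(s)
b=cv2.resize(s["color"][290:450,240:400],None,fx=3.75,fy=3.75,interpolation=cv2.INTER_CUBIC); b=cv2.convertScaleAbs(b,alpha=1.2)
cv2.imwrite("pics/side19c.png",b[:,:,::-1])
E
```

```text
time_s: 21.62
ee_pos: [0.4187, -0.2922, 0.0023]
ee_rot: [-0.0, 0.998, 0.069, -0.0]
contact_force: [0.2, 0.3, -2.0]
opening: 0.0452
time_s: 22.0
ee_pos: [0.419, -0.2924, 0.0028]
ee_rot: [0.0, 0.998, 0.069, 0.0]
contact_force: [-0.2, 0.2, 0.1]
opening: 0.064
time_s: 22.75
ee_pos: [0.4799, -0.1499, 0.1529]
ee_rot: [-0.0, 1.0, 0.031, 0.0]
contact_force: [-0.5, -0.5, 0.4]
opening: 0.0639
```

View pics/side19c.png

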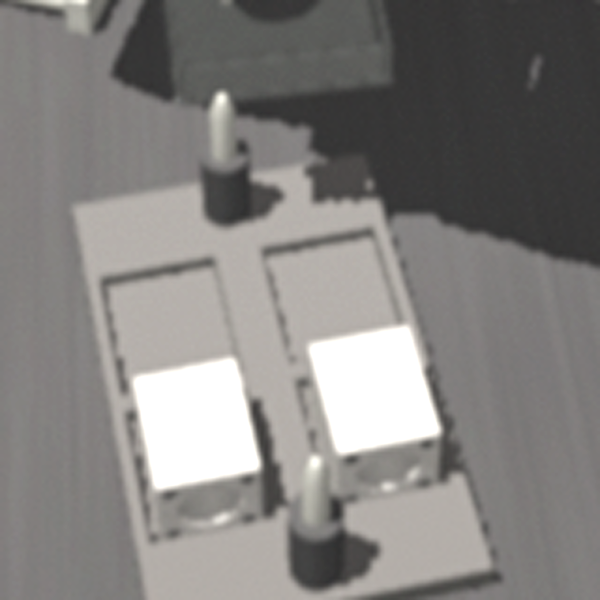

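```bash
python3 -m jog '0.2 6 1 0;0.4 12 1 0;0.6 18 1 0;0.9 24 1 0;0.9 30 1 0;0.9 36 1 0;0.9 42 1 0;0.9 43.9 -1 0' -1;python3 -m jog '0 0 -2.4 0;0 0 -2.4 0'; python3 - <<'E'
from h import *
np.set_printoptions(precision=4,suppress=True)
s=snap("side"); C=cloud(s)
b=cv2.resize(s["color"][100:220,250:370],None,fx=5,fy=5,interpolation=cv2.INTER_CUBIC); b=cv2.convertScaleAbs(b,alpha=1.8)
cv2.imwrite("pics/side20c.png",b[:,:,::-1])
E
```

```text
time_s: 23.8
ee_pos: [0.4891, 0.2892, 0.1434]
ee_rot: [-0.001, 1.0, 0.03, 0.001]
contact_force: [0.5, -0.2, 0.0]
opening: 0.0856
time_s: 24.05
ee_pos: [0.4871, 0.2853, 0.1171]
ee_rot: [0.001, 1.0, 0.029, -0.002]
contact_force: [0.3, -0.6, 0.4]
opening: 0.0852
```

View pics/side20c.png

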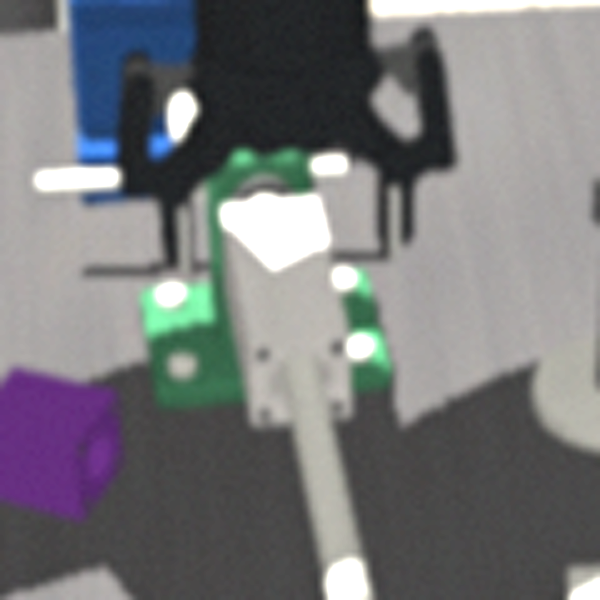

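```bash
python3 - <<'E'
from h import *
np.set_printoptions(precision=4,suppress=True)
s=snap("side"); C=cloud(s)
print(ray(s,309.6,168.4,.118),[C[v,309] for v in range(158,174,2)],arm.get_obs()["ee_pos"])
E
```

```text
[0.4882 0.2586 0.118 ] [array([0.4898, 0.2994, 0.1177]), array([0.4891, 0.2908, 0.1182]), array([0.4884, 0.2804, 0.1201]), array([0.488 , 0.2749, 0.1184]), array([0.4874, 0.2674, 0.1184]), array([0.487 , 0.2621, 0.1166]), array([0.4868, 0.2605, 0.1122]), array([0.4863, 0.2523, 0.1128])] [0.4883 0.2858 0.119 ]
```

```bash
python3 -m jog '0 0.2 -2 0; 0 0.2 -4 0; 0 0.2 -5.5 0; 0 0.2 -5.5 0'; python3 -m jog '0 0 0 0; 0 0 0 0; 0 0 0 0;0 0 0 0;0 0 0 0' 1;
```

```text
time_s: 24.65
ee_pos: [0.4878, 0.2881, 0.0633]
ee_rot: [0.0, 1.0, 0.029, -0.0]
contact_force: [0.5, -0.5, 0.4]
opening: 0.0854
time_s: 25.28
ee_pos: [0.4882, 0.2889, 0.0644]
ee_rot: [-0.0, 1.0, 0.029, 0.0]
contact_force: [-0.8, -0.7, 7.5]
opening: 0.0455
```

Slide 24.5 cm out (two calls' worth at a moderate pace).

```bash
python3 -m jog '0 0 0.4 0; 0.1 -2 0.4 0; 0.3 -5 0.4 0; 0.5 -8 0.4 0; 0.6 -11 0.4 0; 0.8 -14 0.4 0; 1 -17 0.4 0;1.1 -20 0.4 0'; python3 -m jog '0.2 -3 0 0;0.3 -4.5 0 0;0.3 -4.5 0 0'; python3 - <<'E'
from h import *
s=snap("side")
b=cv2.resize(s["color"][130:270,250:390],None,fx=4,fy=4,interpolation=cv2.INTER_CUBIC); b=cv2.convertScaleAbs(b,alpha=1.8)
cv2.imwrite("pics/side21c.png",b[:,:,::-1])
E
```

```text
time_s: 26.28
ee_pos: [0.4985, 0.0868, 0.0676]
ee_rot: [0.0, 1.0, 0.029, -0.0]
contact_force: [1.3, -0.2, -3.0]
opening: 0.0455
time_s: 26.65
ee_pos: [0.5017, 0.0426, 0.0676]
ee_rot: [0.0, 1.0, 0.028, -0.0]
contact_force: [-0.5, 0.5, -2.6]
opening: 0.0455
```

View pics/side21c.png

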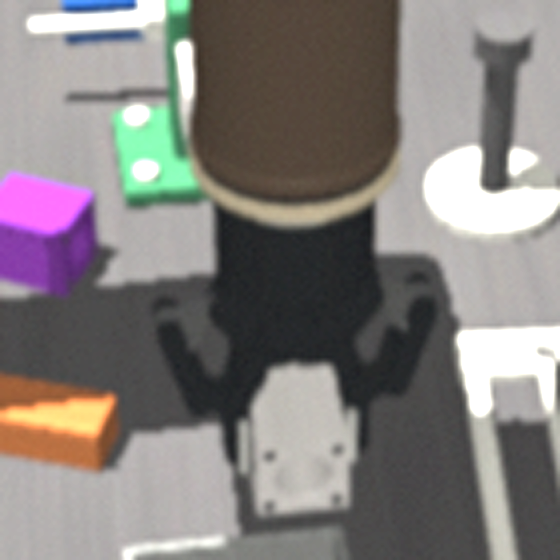

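```bash
python3 -m jog '0 -1 4 0; 0 -6 6 0; -0.5 -11 6 2; -1 -16 6 3; -1.4 -21 6 4.6; -1.4 -24.8 6 4.6; -1.4 -24.8 6 4.6;-1.4 -24.8 6 4.6'; python3 -m jog '0 0 0 0'; python3 -m jog '0 0 -4 0;0 0 -8 0;0 0 -10 0;0 0 -10 0';  python3 - <<'E'
from h import *
s=snap("side")
b=cv2.resize(s["color"][280:430,230:380],None,fx=4,fy=4,interpolation=cv2.INTER_CUBIC); b=cv2.convertScaleAbs(b,alpha=1.2)
cv2.imwrite("pics/side22c.png",b[:,:,::-1])
E
```

```text
time_s: 27.7
ee_pos: [0.4877, -0.2035, 0.1274]
ee_rot: [-0.0, 0.998, 0.069, -0.0]
contact_force: [-0.2, -0.1, -3.2]
opening: 0.0456
time_s: 27.82
ee_pos: [0.4879, -0.2031, 0.1275]
ee_rot: [-0.0, 0.998, 0.07, -0.0]
contact_force: [-0.5, 0.2, -2.4]
opening: 0.0452
time_s: 28.32
ee_pos: [0.487, -0.203, 0.0264]
ee_rot: [-0.001, 0.998, 0.07, -0.001]
contact_force: [-0.3, 0.0, -3.0]
opening: 0.0455
```

View pics/side22c.png

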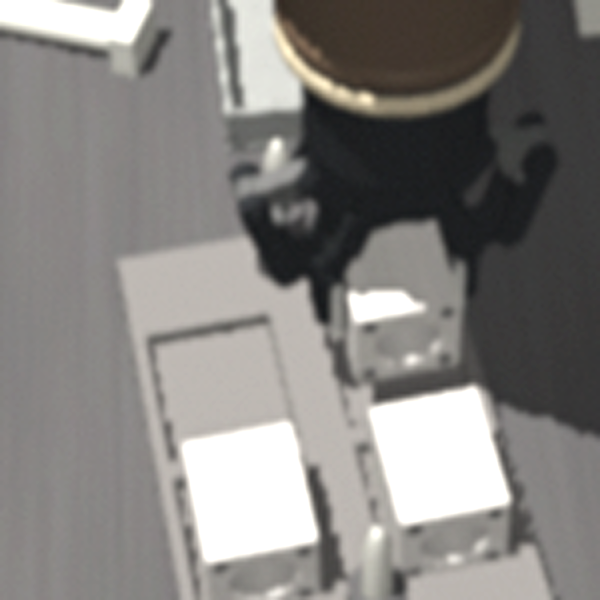

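```bash
python3 -m jog '0 -0.1 -1.2 0;0 -0.1 -2.2 0;0 -0.1 -2.6 0;0 -0.1 -2.6 0'; python3 -m jog '0 0 0 0;0 0 0 0;0 0 0 0' -0.5;  python3 -m jog '0 0 5 0;0 0 11 0;0 4 15 -2;0 8 15 -3;0 14 15 -4.6;0 14 15 -4.6'; python3 - <<'E'
from h import *
s=snap("side"); C=cloud(s)
b=cv2.resize(s["color"][290:450,240:400],None,fx=3.75,fy=3.75,interpolation=cv2.INTER_CUBIC); b=cv2.convertScaleAbs(b,alpha=1.2)
cv2.imwrite("pics/side23c.png",b[:,:,::-1])
E
```

```text
time_s: 28.88
ee_pos: [0.4877, -0.2053, 0.0013]
ee_rot: [-0.0, 0.998, 0.069, -0.0]
contact_force: [0.5, 0.7, -3.0]
opening: 0.0452
time_s: 29.25
ee_pos: [0.4881, -0.2054, 0.0018]
ee_rot: [0.0, 0.998, 0.069, 0.0]
contact_force: [-1.6, 0.3, 0.3]
opening: 0.064
time_s: 30.0
ee_pos: [0.4874, -0.0621, 0.1519]
ee_rot: [-0.0, 1.0, 0.031, -0.0]
contact_force: [0.6, -0.9, 0.5]
opening: 0.0641
```

View pics/side23c.png

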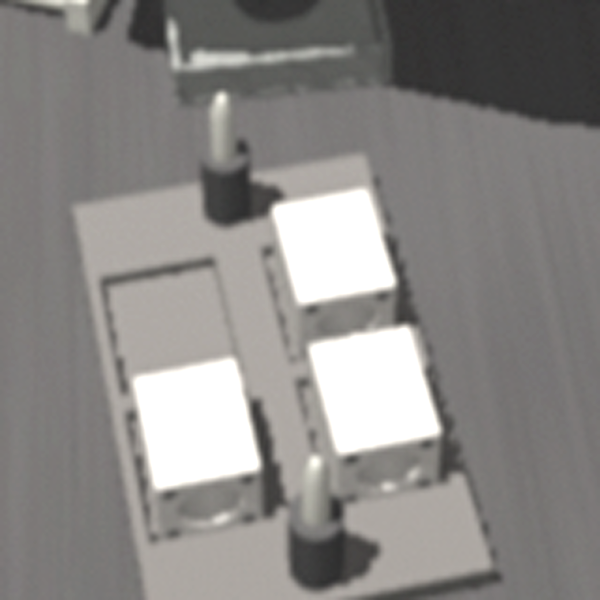

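```bash
python3 -m jog '0 6 1 0;0 12 1 0;0 18 1 0;0 24 1 0;0 30 1 0;-0.2 36 1 0;-0.2 40.9 1 0;-0.2 40.9 -1 0' -1;python3 -m jog '0 0 -2.4 0;0 0 -2.4 0'; python3 - <<'E'
from h import *
np.set_printoptions(precision=4,suppress=True)
s=snap("side"); C=cloud(s)
b=cv2.resize(s["color"][80:200,250:370],None,fx=5,fy=5,interpolation=cv2.INTER_CUBIC); b=cv2.convertScaleAbs(b,alpha=1.8)
cv2.imwrite("pics/side24c.png",b[:,:,::-1])
for u in (304,306,308): print(u,[(v,C[v,u].round(4).tolist()) for v in range(144,162,2)])
E
```

```text
time_s: 31.05
ee_pos: [0.4876, 0.3467, 0.1423]
ee_rot: [-0.001, 1.0, 0.03, 0.002]
contact_force: [0.5, -1.2, -0.5]
opening: 0.0854
time_s: 31.3
ee_pos: [0.4856, 0.3422, 0.1161]
ee_rot: [0.001, 1.0, 0.029, -0.001]
contact_force: [-0.3, -0.5, 0.1]
opening: 0.0859
304 [(144, [0.4818, 0.3521, 0.1214]), (146, [0.4815, 0.3494, 0.1176]), (148, [0.4808, 0.3384, 0.1194]), (150, [0.4803, 0.3316, 0.1185]), (152, [0.48, 0.3265, 0.1163]), (154, [0.4793, 0.316, 0.1181]), (156, [0.4794, 0.3202, 0.1095]), (158, [0.4791, 0.3177, 0.1056]), (160, [0.4784, 0.3059, 0.1083])]
306 [(144, [0.4865, 0.3518, 0.1213]), (146, [0.4861, 0.3461, 0.1195]), (148, [0.4852, 0.3323, 0.1233]), (150, [0.4848, 0.3264, 0.1217]), (152, [0.4842, 0.3186, 0.1215]), (154, [0.4842, 0.3212, 0.1141]), (156, [0.4841, 0.3207, 0.1088]), (158, [0.4835, 0.3112, 0.1098]), (160, [0.4829, 0.3036, 0.1096])]
308 [(144, [0.4915, 0.3557, 0.1184]), (146, [0.4906, 0.3427, 0.1215]), (148, [0.49, 0.3338, 0.1219]), (150, [0.4895, 0.3281, 0.1202]), (152, [0.4892, 0.324, 0.1174]), (154, [0.489, 0.3223, 0.113]), (156, [0.4886, 0.3175, 0.1108]), (158, [0.4881, 0.3103, 0.1102]), (160, [0.4879, 0.3099, 0.1048])]
```

View pics/side24c.png

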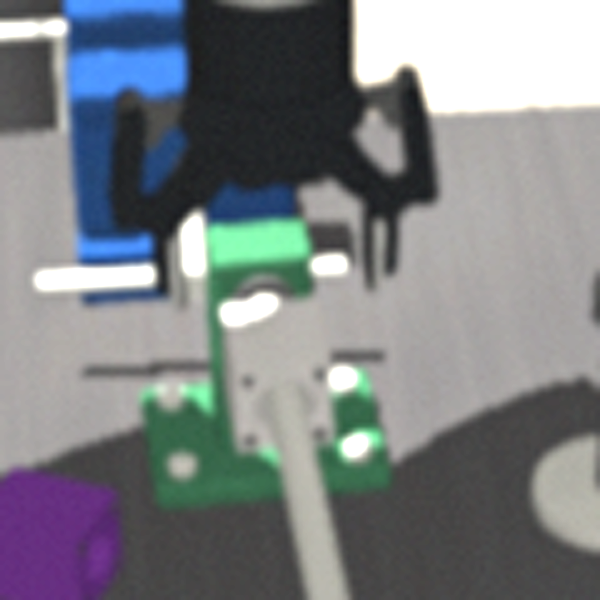

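```bash
python3 -m jog '0 0.4 -2 0; 0 0.4 -4 0; 0 0.4 -5.4 0; 0 0.4 -5.4 0'; python3 -m jog '0 0 0 0; 0 0 0 0; 0 0 0 0;0 0 0 0;0 0 0 0' 1;
```

```text
time_s: 31.85
ee_pos: [0.4859, 0.3472, 0.0634]
ee_rot: [0.0, 1.0, 0.029, -0.0]
contact_force: [1.1, -1.4, -0.5]
opening: 0.0856
time_s: 32.48
ee_pos: [0.4862, 0.3478, 0.0644]
ee_rot: [-0.0, 1.0, 0.029, 0.0]
contact_force: [-1.8, -1.5, 5.6]
opening: 0.0452
```

```bash
python3 -m jog '0 0 0.4 0; 0.1 -2 0.4 0; 0.3 -5 0.4 0; 0.4 -8 0.4 0; 0.6 -11 0.4 0; 0.8 -14 0.4 0; 0.9 -17 0.4 0;1.1 -20 0.4 0'; python3 -m jog '0.2 -3 0 0;0.3 -6 0 0;0.4 -9 0 0;0.5 -10.4 0 0;0.5 -10.4 0 0'; python3 - <<'E'
from h import *
s=snap("side")
b=cv2.resize(s["color"][130:270,250:390],None,fx=4,fy=4,interpolation=cv2.INTER_CUBIC); b=cv2.convertScaleAbs(b,alpha=1.8)
cv2.imwrite("pics/side25c.png",b[:,:,::-1])
E
```

```text
time_s: 33.48
ee_pos: [0.4963, 0.1458, 0.0676]
ee_rot: [0.0, 1.0, 0.029, -0.0]
contact_force: [0.2, 1.0, -3.5]
opening: 0.0455
time_s: 34.1
ee_pos: [0.5017, 0.0427, 0.0676]
ee_rot: [-0.0, 1.0, 0.028, -0.0]
contact_force: [-1.0, 0.3, -2.9]
opening: 0.0455
```

View pics/side25c.png

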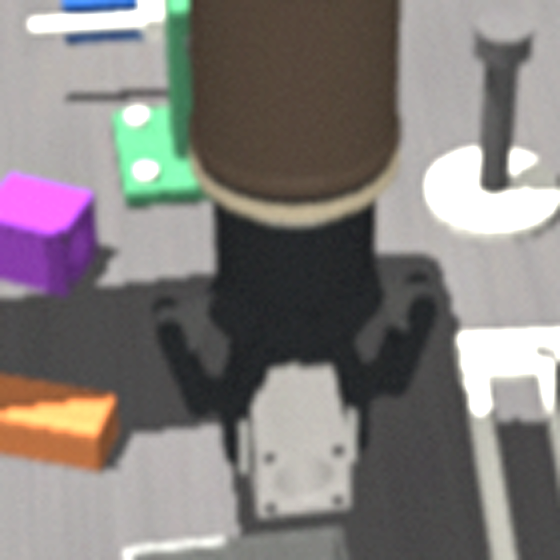

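```bash
python3 -m jog '0 -1 4 0; -2 -6 6 0; -4 -11 6 2; -6 -16 6 3; -8 -21 6 4.6; -9.4 -25.9 6 4.6; -9.4 -25.9 6 4.6;-9.4 -25.9 6 4.6'; python3 -m jog '0 0 0 0'; python3 -m jog '0 0 -4 0;0 0 -8 0;0 0 -10 0;0 0 -10 0';  python3 - <<'E'
from h import *
s=snap("side")
b=cv2.resize(s["color"][280:430,220:370],None,fx=4,fy=4,interpolation=cv2.INTER_CUBIC); b=cv2.convertScaleAbs(b,alpha=1.2)
cv2.imwrite("pics/side26c.png",b[:,:,::-1])
E
```

```text
time_s: 35.15
ee_pos: [0.4079, -0.2147, 0.1275]
ee_rot: [-0.0, 0.998, 0.069, -0.0]
contact_force: [0.5, 0.3, -2.8]
opening: 0.0451
time_s: 35.28
ee_pos: [0.4082, -0.2141, 0.1276]
ee_rot: [-0.0, 0.998, 0.07, -0.0]
contact_force: [0.3, 0.3, -3.0]
opening: 0.0455
time_s: 35.78
ee_pos: [0.4074, -0.2139, 0.0265]
ee_rot: [-0.001, 0.998, 0.07, -0.001]
contact_force: [0.8, -0.4, -2.5]
opening: 0.0451
```

View pics/side26c.png

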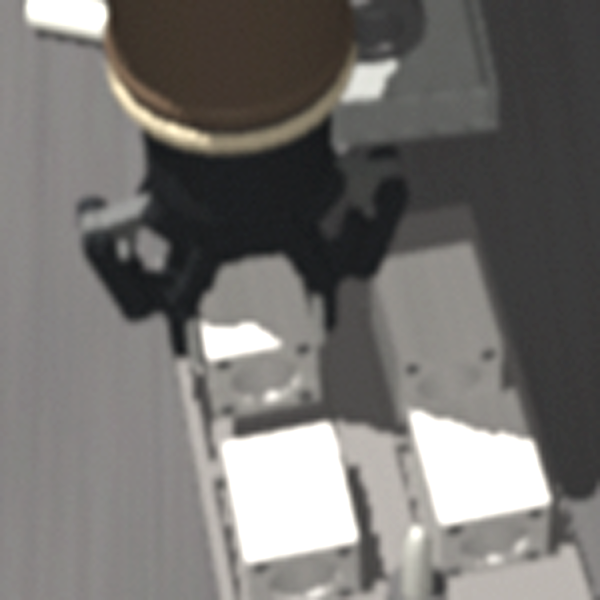

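```bash
python3 -m jog '0 -0.1 -1.2 0;0 -0.1 -2.2 0;0 -0.1 -2.6 0;0 -0.1 -2.6 0'; python3 -m jog '0 0 0 0;0 0 0 0;0 0 0 0' -0.5;  python3 -m jog '0 0 5 0;0 0 11 0;4 4 15 -2;9 8 15 -3;14 12 15 -4.6;14 14 15 -4.6'; python3 - <<'E'
from h import *
for n in ("side","top"):
    s=snap(n); save(s,n+"27.png"); np.savez("/tmp/%s27.npz"%n,**s)
    print(n,arm.get_obs()["time_s"])
E
```

```text
time_s: 36.33
ee_pos: [0.4077, -0.2163, 0.0013]
ee_rot: [-0.0, 0.998, 0.069, -0.0]
contact_force: [-0.7, -0.4, -2.5]
opening: 0.0452
time_s: 36.7
ee_pos: [0.408, -0.2164, 0.0018]
ee_rot: [0.0, 0.998, 0.069, 0.0]
contact_force: [0.3, 0.5, -0.1]
opening: 0.0643
time_s: 37.45
ee_pos: [0.5509, -0.0745, 0.152]
ee_rot: [0.0, 1.0, 0.03, 0.001]
contact_force: [-1.1, -0.4, -0.8]
opening: 0.0638
side 37.5
top 37.55
```

View pics/side27.png

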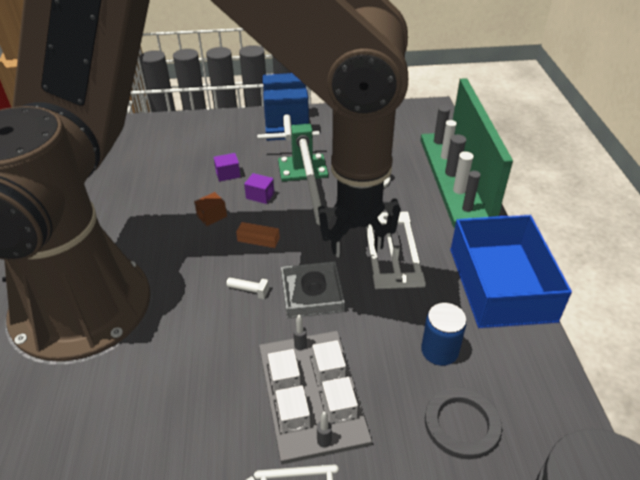

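View pics/top27.png

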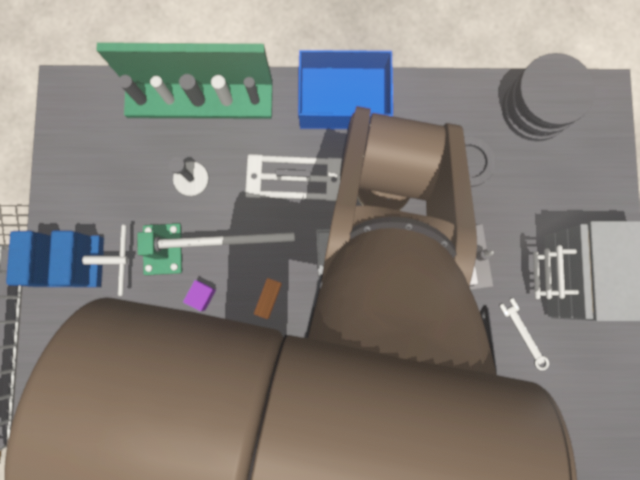

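```bash
python3 - <<'E'
from h import *
np.set_printoptions(precision=4,suppress=True)
t=dict(np.load("/tmp/top0.npz")); t2=dict(np.load("/tmp/top27.npz")); s=dict(np.load("/tmp/side27.npz"))
# frame shift between views
a=cv2.cvtColor(t["color"],cv2.COLOR_RGB2GRAY)[150:205,243:330].astype(np.float32); b=cv2.cvtColor(t2["color"],cv2.COLOR_RGB2GRAY)[150:205,243:330].astype(np.float32)
print("shift",cv2.phaseCorrelate(a,b))
C=cloud(s); ex=np.array([.9907,.1357]); ey=np.array([-.1357,.9907]); o=np.array([.4522,-.2498])
q=np.stack([(C[...,:2]-o)@ex,(C[...,:2]-o)@ey],-1)
for sx in (1,-1):
    for sy in (1,-1):
        k=(abs(q[...,0]-sx*.04)<.035)&(abs(q[...,1]-sy*.038)<.04)&(C[...,2]>.046)&(C[...,2]<.07)&(s["color"].min(-1)>150)
        k=big(k); r=rect(castmask(s,k,.052)); print(sx,sy,np.median(C[k][:,2]),np.percentile(C[k][:,2],[5,95]),r, ((r[0]/1000-o)@ex,(r[0]/1000-o)@ey))
# grip bar top: from top0
C=cloud(t); k=(abs(C[...,0]-.66)<.03)&(abs(C[...,1]-.10)<.06)&(C[...,2]>.04)&(C[...,2]<.062); P=C[k]; print("grip",k.sum(),np.median(P,0),rect(P[:,:2]))
H=cv2.cvtColor(t["color"],cv2.COLOR_RGB2HSV)
g=cv2.resize(t["color"][140:215,235:355],None,fx=6,fy=6,interpolation=cv2.INTER_CUBIC); cv2.imwrite("pics/frame0.png",g[:,:,::-1])
E
```

```text
shift ((0.050393616464930346, -0.03386025509769297), 0.8736717264740556)
1 1 0.05293128286841697 [0.0502 0.0554] (array([ 485.8885, -205.446 ]), (47.10188674926758, 58.254241943359375), 8.377310752868652) (np.float64(0.03939399557678226), np.float64(0.03936999997863769))
1 -1 0.052984483721178255 [0.05   0.0552] (array([ 496.2856, -283.5646]), (47.21162033081055, 57.94939422607422), 7.895835876464844) (np.float64(0.03909376080810549), np.float64(-0.039433012701416005))
-1 1 0.05299675336586995 [0.0503 0.0556] (array([ 405.9395, -217.7802]), (46.249141693115234, 58.223079681396484), 8.05694580078125) (np.float64(-0.041485236541442844), np.float64(0.03799957490081787))
-1 -1 0.05296374609258164 [0.0503 0.0556] (array([ 417.1578, -294.1577]), (46.44951629638672, 57.9413948059082), 7.916342258453369) (np.float64(-0.040735673341064454), np.float64(-0.03918995828247068))
grip 233 [0.6575 0.1028 0.0513] (array([658.1961, 102.7663]), (80.39351654052734, 15.404341697692871), 87.93558502197266)
```

View pics/frame0.png

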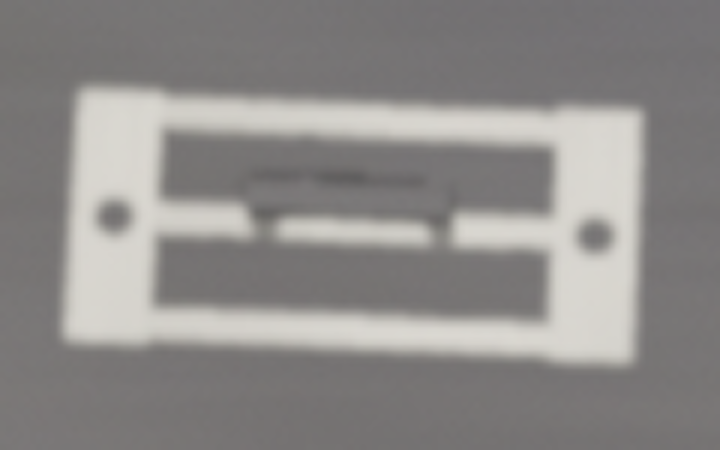

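```bash
python3 - <<'E'
from h import *
t=dict(np.load("/tmp/top0.npz"))
a=ray(t,254.2,176.2,.008);b=ray(t,334.2,179.3,.008); d=a-b; print(a,b,(a+b)/2,np.degrees(np.arctan2(d[1],d[0])),np.linalg.norm(d))
E
python3 -m jog '3 5 0 -2;6 10 0 -4;9 15 0 -5.4;10.7 17.8 0 -5.4;10.7 17.8 -3 -5.4;10.7 17.8 -6 -5.4;10.7 17.8 -7 -5.4' -1; python3 - <<'E'
from h import *
s=snap("side"); 
b=cv2.resize(s["color"][170:300,320:460],None,fx=4.5,fy=4.5,interpolation=cv2.INTER_CUBIC); b=cv2.convertScaleAbs(b,alpha=1.4)
cv2.imwrite("pics/side28c.png",b[:,:,::-1])
E
```

```text
[0.66109269 0.19987808 0.008     ] [0.65433102 0.00446918 0.008     ] [0.65771186 0.10217363 0.008     ] 88.01820257871637 0.19552584286306388
time_s: 38.42
ee_pos: [0.6535, 0.1008, 0.0799]
ee_rot: [0.0, 1.0, -0.018, -0.001]
contact_force: [-0.5, -2.1, 0.6]
opening: 0.0856
```

View pics/side28c.png

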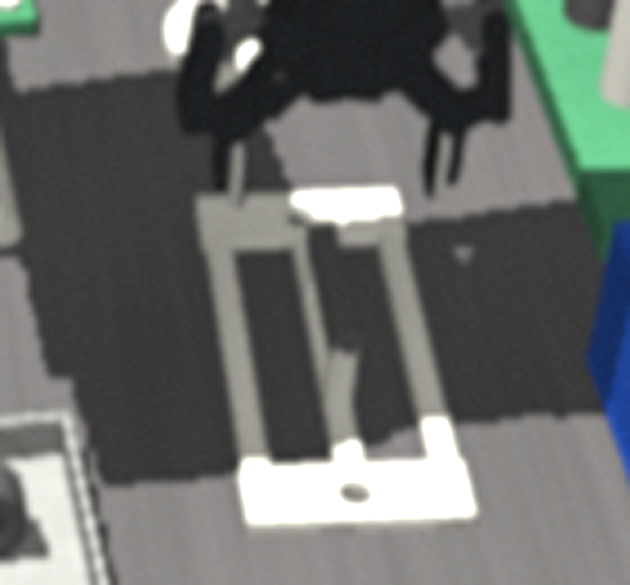

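```bash
python3 - <<'E'
from h import *
np.set_printoptions(precision=4,suppress=True)
s=snap("side"); print(ray(s,398.9,279.3,.008)); s0=dict(np.load("/tmp/side0.npz"))
a=cv2.cvtColor(s0["color"],cv2.COLOR_RGB2GRAY)[265:295,360:430].astype(np.float32); b=cv2.cvtColor(s["color"],cv2.COLOR_RGB2GRAY)[265:295,360:430].astype(np.float32); print(cv2.phaseCorrelate(a,b))
print(arm.get_obs()["ee_pos"])
E
```

```text
[0.6537 0.004  0.008 ]
((-0.10840380337017308, -0.053134887605329695), 0.7800219181511138)
[0.6543 0.101  0.0809]
```

```bash
python3 -m jog '0.3 0.1 -3 0;0.3 0.1 -5.5 0;0.3 0.1 -6.8 0;0.3 0.1 -6.8 0'; python3 -m jog '0 0 0 0; 0 0 0 0; 0 0 0 0;0 0 0 0;0 0 0 0;0 0 0 0;0 0 0 0' 1; python3 - <<'E'
from h import *
s=snap("side"); 
b=cv2.resize(s["color"][170:300,320:460],None,fx=4.5,fy=4.5,interpolation=cv2.INTER_CUBIC); b=cv2.convertScaleAbs(b,alpha=1.4)
cv2.imwrite("pics/side29c.png",b[:,:,::-1])
E
```

```text
time_s: 39.02
ee_pos: [0.6579, 0.1024, 0.0137]
ee_rot: [0.0, 1.0, -0.018, -0.0]
contact_force: [0.5, 0.3, -0.1]
opening: 0.0852
time_s: 39.9
ee_pos: [0.6582, 0.1027, 0.0141]
ee_rot: [-0.0, 1.0, -0.018, 0.0]
contact_force: [-0.6, -0.1, 6.5]
opening: 0.0131
```

View pics/side29c.png

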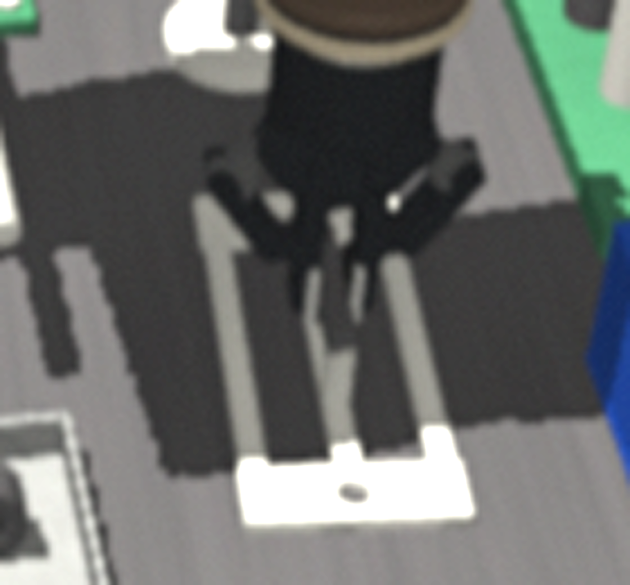

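```bash
python3 -m jog '0 0 1 0;0 0 3 0;0 0 5 0;0 0 7 0; -2 0 9 0;-4 0 12 0;-4 0 12 0'; python3 - <<'E'
from h import *
s=snap("side"); save(s,"side30.png")
b=cv2.resize(s["color"][140:300,300:460],None,fx=3.75,fy=3.75,interpolation=cv2.INTER_CUBIC); b=cv2.convertScaleAbs(b,alpha=1.4)
cv2.imwrite("pics/side30c.png",b[:,:,::-1])
E
```

```text
time_s: 40.83
ee_pos: [0.6183, 0.1029, 0.1369]
ee_rot: [-0.0, 1.0, -0.018, 0.002]
contact_force: [0.6, 0.2, -3.4]
opening: 0.0132
```

View pics/side30c.png

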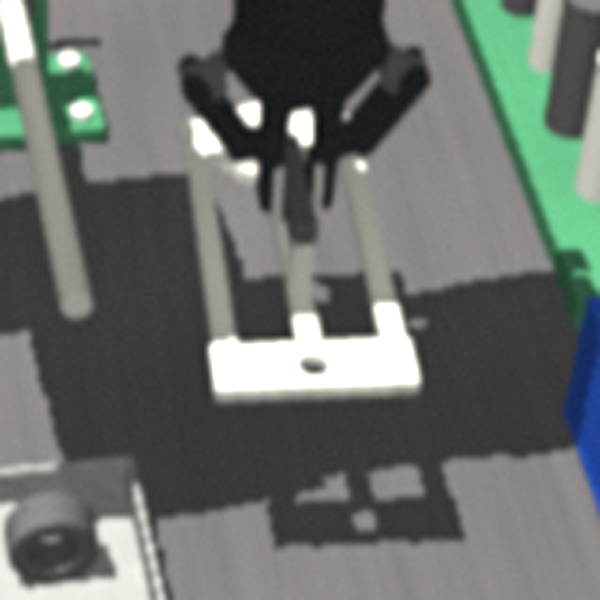

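```bash
python3 -m jog '-1 -4 0 0;-3 -8 0 0; -5 -13 0 2;-8 -18 0 4;-11 -23 0 6;-14 -28 0 8;-16 -33 0 9.8;-16.6 -35.2 0 9.8'; python3 -m jog '0 0 0 0;0 0 0 0'; python3 - <<'E'
from h import *
s=snap("side"); save(s,"side31.png"); np.savez("/tmp/side31.npz",**s)
b=cv2.resize(s["color"][280:480,220:420],None,fx=3,fy=3,interpolation=cv2.INTER_CUBIC); b=cv2.convertScaleAbs(b,alpha=1.2)
cv2.imwrite("pics/side31c.png",b[:,:,::-1])
E
```

```text
time_s: 41.88
ee_pos: [0.4509, -0.252, 0.1334]
ee_rot: [0.0, 0.998, 0.066, -0.0]
contact_force: [0.0, -0.1, -2.5]
opening: 0.0124
time_s: 42.12
ee_pos: [0.452, -0.2491, 0.1333]
ee_rot: [-0.0, 0.998, 0.067, -0.0]
contact_force: [-0.3, -0.1, -3.5]
opening: 0.0129
```

View pics/side31c.png

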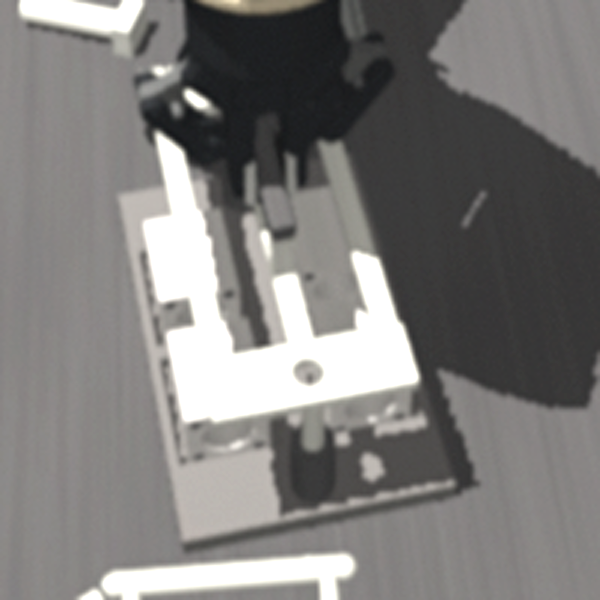

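```bash
python3 - <<'E'
from h import *
np.set_printoptions(precision=4,suppress=True)
s=dict(np.load("/tmp/side31.npz")); g=cv2.cvtColor(s["color"],cv2.COLOR_RGB2GRAY)
b=cv2.resize(s["color"][385:435,270:370],None,fx=8,fy=8,interpolation=cv2.INTER_CUBIC); cv2.imwrite("pics/hole31.png",b[:,:,::-1])
H=.1196
s0=dict(np.load("/tmp/side0.npz")); g0=cv2.cvtColor(s0["color"],cv2.COLOR_RGB2GRAY)
C=cloud(s0); k=(abs(C[...,0]-.4655)<.02)&(abs(C[...,1]+.347)<.03)&(C[...,2]>.09); P=C[k]; print(k.sum(),np.median(P,0), np.argwhere(k).mean(0))
k=(abs(C[...,0]-.439)<.02)&(abs(C[...,1]+.153)<.03)&(C[...,2]>.09); P=C[k]; print(k.sum(),np.median(P,0),np.argwhere(k).mean(0))
C=cloud(s); k=(C[...,2]>.115)&(C[...,2]<.14)&(s["color"].min(-1)>140)&(abs(C[...,0]-.46)<.08)&(C[...,1]<-.3)&(C[...,1]>-.4); k=big(k); print(np.median(C[k][:,2]))
ee=arm.get_obs()["ee_pos"];print(ee)
E
```

```text
47 [ 0.4653 -0.3475  0.0953] [415.4681 323.7872]
34 [ 0.4388 -0.154   0.0953] [318.2647 298.9118]
0.1279284452139412
[ 0.4521 -0.2488  0.1333]
```

View pics/hole31.png

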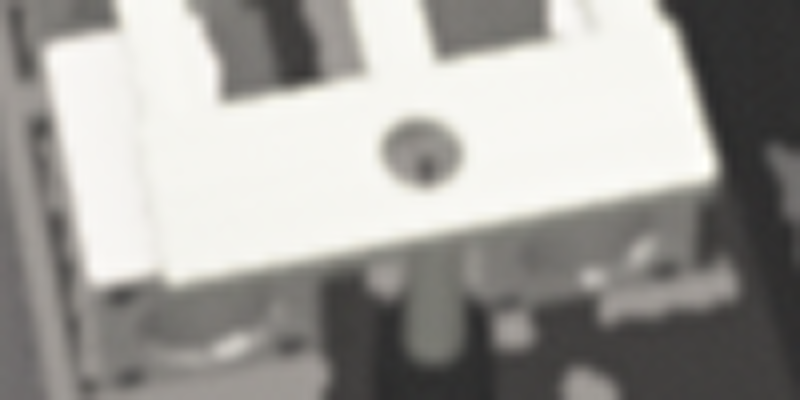

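```bash
python3 - <<'E'
from h import *
np.set_printoptions(precision=4,suppress=True)
s0=dict(np.load("/tmp/side0.npz"));s=dict(np.load("/tmp/side31.npz"))
a=cv2.resize(s0["color"][400:450,300:350],None,fx=10,fy=10,interpolation=cv2.INTER_CUBIC);b=cv2.resize(s0["color"][305:355,275:325],None,fx=10,fy=10,interpolation=cv2.INTER_CUBIC)
cv2.imwrite("pics/pins.png",np.hstack([a,b])[:,:,::-1][:, :800] if 0 else cv2.resize(np.hstack([a,b]),(800,400))[:,:,::-1])
print("hole",ray(s,322.3,403.6,.1276))
E
```

```text
hole [ 0.4632 -0.3464  0.1276]
```

View pics/pins.png

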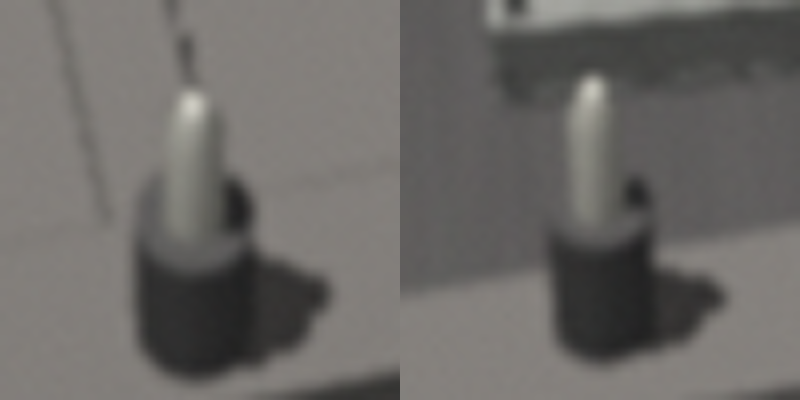

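```bash
python3 - <<'E'
from h import *
np.set_printoptions(precision=4,suppress=True)
s=dict(np.load("/tmp/side0.npz"))
print("B shoulder",ray(s,323.9,427.2,.058),"tip",ray(s,323.6,411.8,.100))
print("A shoulder",ray(s,299.8,331.2,.058),"tip",ray(s,298.6,314.4,.100))
E
```

```text
B shoulder [ 0.4655 -0.3461  0.058 ] tip [ 0.4653 -0.3439  0.1   ]
A shoulder [ 0.4392 -0.153   0.058 ] tip [ 0.4386 -0.1485  0.1   ]
```

```bash
python3 - <<'E'
from h import *
np.set_printoptions(precision=4,suppress=True)
s=dict(np.load("/tmp/side31.npz")); f=lambda x,y:(270+(x+.5)/8-.5,385+(y+.5)/8-.5)
a=ray(s,*f(163,278),.1276); b=ray(s,*f(716,178),.1276); d=b-a; print(a,b,np.degrees(np.arctan2(d[1],d[0])),np.linalg.norm(d),(a+b)/2)
# fitted front edge of top face: bright->dark transition
g=cv2.cvtColor(s["color"],cv2.COLOR_RGB2GRAY).astype(float); pts=[]
for u in range(294,357,2):
    col=g[398:425,u]; dd=np.diff(col); i=np.argmin(dd); 
    w=-dd[max(i-2,0):i+3]; vv=398+max(i-2,0)+(w*np.arange(len(w))).sum()/w.sum()+.5; pts.append((u,vv))
P=np.array([ray(s,u,v,.1276)[:2] for u,v in pts]); c=np.polyfit(P[:,0],P[:,1],1); r=P[:,1]-np.polyval(c,P[:,0]); k=abs(r)<.001; c=np.polyfit(P[k,0],P[k,1],1); print(np.degrees(np.arctan(c[0])),k.sum(),np.std(P[k,1]-np.polyval(c,P[k,0])))
E
```

```text
[ 0.4137 -0.3684  0.1276] [ 0.5172 -0.3562  0.1276] 6.694486952454597 0.10419703107103241 [ 0.4654 -0.3623  0.1276]
7.550693448475248 32 0.0001976975524385893
```

```bash
python3 -m jog '0.2 0 -0.7 0.2;0.2 0 -1.3 0.2;0.2 0 -1.3 0.2;0.2 0 -1.3 0.2'; python3 - <<'E'
from h import *
s=snap("side"); save(s,"side32.png"); np.savez("/tmp/side32.npz",**s)
b=cv2.resize(s["color"][385:435,270:370],None,fx=8,fy=8,interpolation=cv2.INTER_CUBIC); cv2.imwrite("pics/hole32.png",b[:,:,::-1])
b=cv2.resize(s["color"][290:370,240:340],None,fx=7,fy=7,interpolation=cv2.INTER_CUBIC); b=cv2.convertScaleAbs(b,alpha=1.5); cv2.imwrite("pics/holeA32.png",b[:,:,::-1])
E
```

```text
time_s: 42.68
ee_pos: [0.4539, -0.2492, 0.1205]
ee_rot: [-0.0, 0.998, 0.069, -0.0]
contact_force: [-0.2, 0.4, -4.0]
opening: 0.0128
```

View pics/hole32.png

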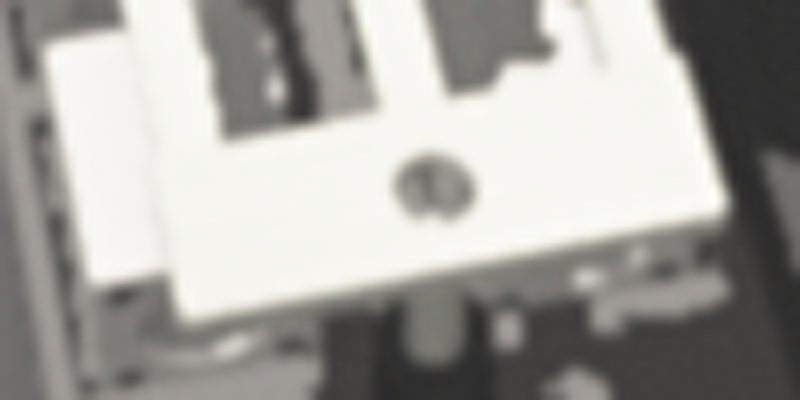

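View pics/holeA32.png

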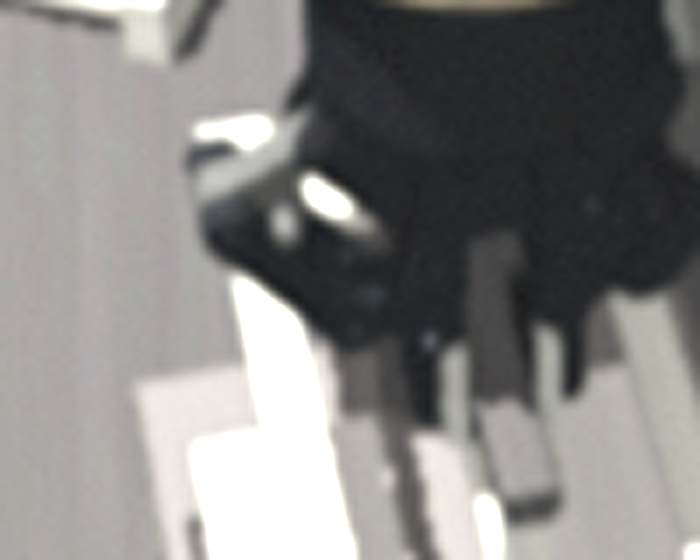

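```bash
python3 - <<'E'
from h import *
np.set_printoptions(precision=4,suppress=True)
s=dict(np.load("/tmp/side32.npz")); f=lambda x,y:(270+(x+.5)/8-.5,385+(y+.5)/8-.5)
print(ray(s,*f(435,186),.1148), arm.get_obs()["ee_pos"])
g=cv2.cvtColor(s["color"],cv2.COLOR_RGB2GRAY).astype(float); pts=[]
for u in range(295,358,2):
    col=g[405:428,u]; dd=np.diff(col); i=np.argmin(dd); 
    w=-dd[max(i-2,0):i+3]; vv=405+max(i-2,0)+(w*np.arange(len(w))).sum()/w.sum()+.5; pts.append((u,vv))
P=np.array([ray(s,u,v,.1148)[:2] for u,v in pts]); c=np.polyfit(P[:,0],P[:,1],1); r=P[:,1]-np.polyval(c,P[:,0]); k=abs(r)<.001; c=np.polyfit(P[k,0],P[k,1],1); print(np.degrees(np.arctan(c[0])),k.sum())
E
```

```text
[ 0.4657 -0.346   0.1148] [ 0.454  -0.2493  0.1207]
7.841007913615609 30
```

```bash
python3 -m jog '0 0 -0.5 0;0 0 -1 0;0 0 -1.5 0;0 0 -1.5 0;0 0 -1.5 0'; python3 - <<'E'
from h import *
s=snap("side"); save(s,"side33.png"); np.savez("/tmp/side33.npz",**s)
b=cv2.resize(s["color"][290:470,220:400],None,fx=3.3,fy=3.3,interpolation=cv2.INTER_CUBIC); cv2.imwrite("pics/side33c.png",b[:,:,::-1])
E
```

```text
time_s: 43.35
ee_pos: [0.4539, -0.2494, 0.1056]
ee_rot: [-0.0, 0.998, 0.069, -0.0]
contact_force: [-0.4, -0.1, -3.5]
opening: 0.0123
```

View pics/side33c.png

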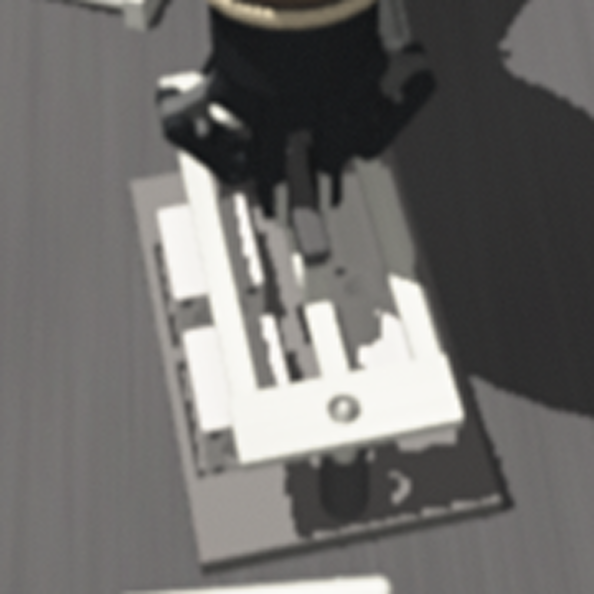

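```bash
python3 -m jog '0 0 -0.6 0;0 0 -1.2 0;0 0 -1.2 0';python3 -m jog '0 0 -0.6 0;0 0 -1.2 0;0 0 -1.2 0'
```

```text
time_s: 43.78
ee_pos: [0.4535, -0.2491, 0.093]
ee_rot: [-0.0, 0.998, 0.069, -0.0]
contact_force: [0.0, -0.5, -3.7]
opening: 0.0119
time_s: 44.15
ee_pos: [0.4535, -0.2491, 0.081]
ee_rot: [-0.0, 0.998, 0.069, -0.0]
contact_force: [-0.3, -0.6, -3.0]
opening: 0.0127
```

```bash
python3 -m jog '0 0 -0.3 0;0 0 -0.6 0;0 0 -0.6 0';python3 -m jog '0 0 -0.2 0;0 0 -0.2 0';python3 -m jog '0 0 -0.1 0;0 0 -0.1 0'; python3 - <<'E'
from h import *
s=snap("side"); np.savez("/tmp/side34.npz",**s)
b=cv2.resize(s["color"][290:470,220:400],None,fx=3.3,fy=3.3,interpolation=cv2.INTER_CUBIC); cv2.imwrite("pics/side34c.png",b[:,:,::-1])
E
```

```text
time_s: 44.52
ee_pos: [0.4538, -0.2493, 0.0754]
ee_rot: [-0.0, 0.998, 0.069, -0.0]
contact_force: [-0.1, 0.3, -2.5]
opening: 0.0129
time_s: 44.78
ee_pos: [0.4538, -0.2493, 0.0735]
ee_rot: [-0.0, 0.998, 0.069, -0.0]
contact_force: [1.2, 0.4, -3.9]
opening: 0.0132
time_s: 45.02
ee_pos: [0.4539, -0.2493, 0.0726]
ee_rot: [-0.0, 0.998, 0.069, -0.0]
contact_force: [0.5, 1.0, -3.4]
opening: 0.0126
```

View pics/side34c.png

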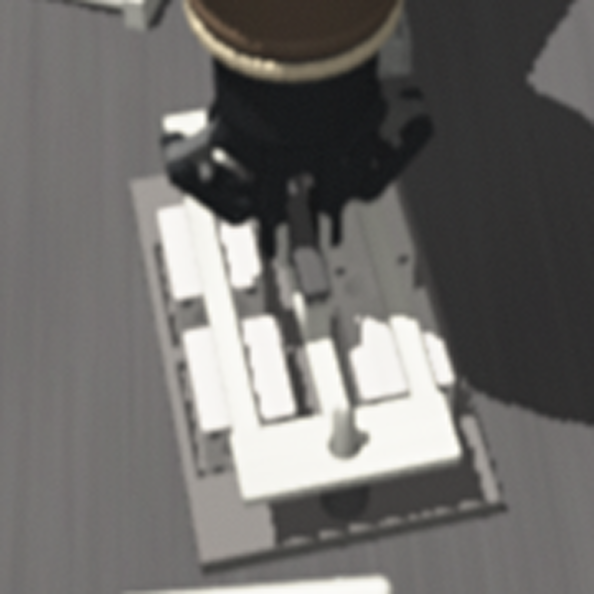

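```bash
python3 -m jog '0 0 -0.1 0;0 0 -0.1 0';python3 -m jog '0 0 -0.1 0;0 0 -0.1 0';python3 -m jog '0 0 -0.1 0;0 0 -0.1 0'
```

```text
time_s: 45.32
ee_pos: [0.4541, -0.2494, 0.0721]
ee_rot: [0.0, 0.998, 0.069, 0.0]
contact_force: [-1.7, 2.2, 8.6]
opening: 0.0128
time_s: 45.58
ee_pos: [0.4542, -0.2495, 0.072]
ee_rot: [0.0, 0.998, 0.069, 0.0]
contact_force: [-6.6, 4.4, 31.2]
opening: 0.0125
time_s: 45.82
ee_pos: [0.4543, -0.2494, 0.0719]
ee_rot: [0.0, 0.998, 0.069, 0.001]
contact_force: [-10.5, 8.7, 52.4]
opening: 0.0126
```

```bash
python3 -m jog '0 0 0.3 0;0 0 0.3 0';python3 -m jog '0 0 0 0;0 0 0 0;0 0 0 0;0 0 0 0' -0.3; python3 -m jog '0 0 3 0;0 0 8 0;0 0 13 0;3 5 15 0;6 10 15 0;9 15 15 0;12 20 15 0;14 25 15 0'; python3 - <<'E'
from h import *
for n in ("side","top"):
    s=snap(n); np.savez("/tmp/%s35.npz"%n,**s); save(s,n+"35.png")
    x0,y0=(220,290) if n=="side" else (370,200)
    b=cv2.resize(s["color"][y0:y0+150,x0:x0+170],None,fx=4,fy=4,interpolation=cv2.INTER_CUBIC); cv2.imwrite("pics/%s35c.png"%n,b[:,:,::-1])
E
```

```text
time_s: 46.08
ee_pos: [0.4541, -0.2495, 0.0728]
ee_rot: [0.0, 0.998, 0.069, 0.0]
contact_force: [0.6, 0.4, -3.9]
opening: 0.0129
time_s: 46.58
ee_pos: [0.4539, -0.2494, 0.0725]
ee_rot: [-0.0, 0.998, 0.069, -0.0]
contact_force: [-1.1, -0.3, -0.2]
opening: 0.0555
time_s: 47.58
ee_pos: [0.595, 0.0025, 0.2226]
ee_rot: [0.0, 0.998, 0.069, 0.0]
contact_force: [-0.4, -1.4, -0.1]
opening: 0.0555
```

View pics/side35.png

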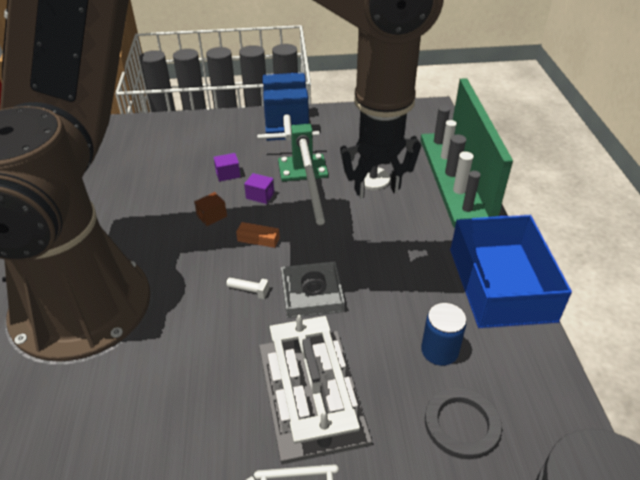

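View pics/side35c.png

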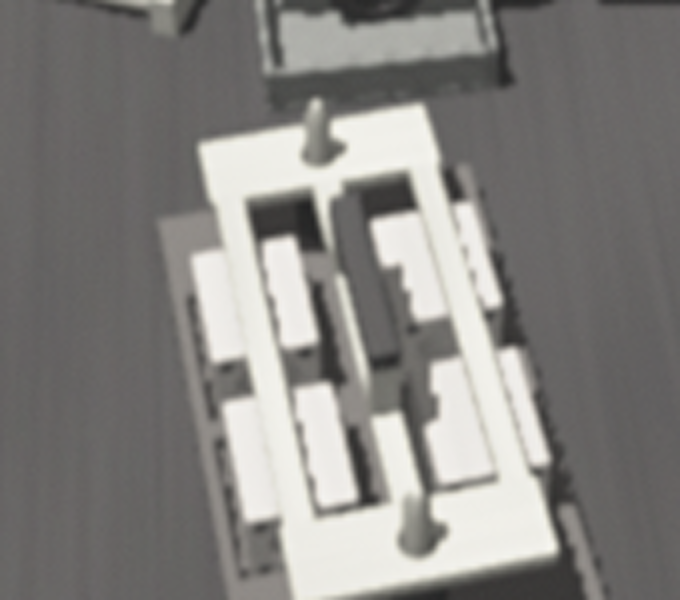

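View pics/top35.png

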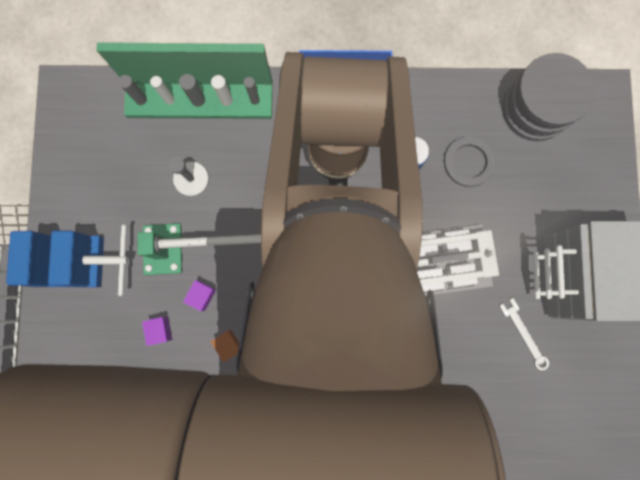

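```bash
python3 - <<'E'
from h import *
np.set_printoptions(precision=4,suppress=True)
s=dict(np.load("/tmp/side35.npz")); s0=dict(np.load("/tmp/side0.npz")); C=cloud(s)
w=s["color"].min(-1)>130
for nm,c in (("A end",(.4392,-.153)),("B end",(.4655,-.346))):
    k=w&(np.hypot(C[...,0]-c[0],C[...,1]-c[1])<.045)&(C[...,2]>.058)&(C[...,2]<.08)&(abs((C[...,1]-c[1])+.0)<.014); print(nm,k.sum(),np.median(C[k][:,2]),C[k][:,2].std())
g=lambda q:cv2.cvtColor(q["color"],cv2.COLOR_RGB2GRAY).astype(np.float32)
for nm,(x0,y0,x1,y1) in dict(can=(415,295,475,370),ring=(415,360,510,465),bolt=(215,270,275,305),gauge=(230,215,290,255),spindle=(350,125,395,195)).items():
    print(nm,cv2.phaseCorrelate(g(s0)[y0:y1,x0:x1],g(s)[y0:y1,x0:x1]))
k=(abs(C[...,0]-.4714)<.05)&(abs(C[...,1]+.0126)<.05)&(C[...,2]>.012)&(s["color"].max(-1)<70); k=big(k); print("collar",np.median(C[k],0),C[k].min(0),C[k].max(0))
E
```

```text
A end 554 0.06718391659953443 0.002158043858801841
B end 814 0.06683077823432776 0.0018118479723831305
can ((-0.04089365970313352, 0.5629024419760782), 0.9667906350029839)
ring ((-0.03468875679512706, -0.016378236304717575), 1.019089447495378)
bolt ((-0.10845414466294656, -0.019810606941621955), 0.8118155965098628)
gauge ((-11.283354040527094, -13.462725754220834), -0.03264735246698062)
spindle ((0.7244542843278019, 0.18403867300710175), 0.5025113941710673)
collar [ 0.4748 -0.0172  0.0397] [ 0.4493 -0.0259  0.012 ] [0.4995 0.0033 0.058 ]
```

```bash
python3 -c "
from plant import arm
print(arm.close_job())"
```

```text
the job is handed in; nothing more can be done
None
```

The job was handed in at about 48 s of robot time. The collar is in the dish, all four housings lie in their own tray pockets, and the hold-down frame is on both pins. No verdict was reported.

**Last checks**
- **Blocks:** before the frame went on, all four tops read 53 mm, where 52 mm is fully down. Each block was within about 2 mm of its pocket's middle, with its long side along the pocket.
- **Frame:** I lowered it until contact force rose, at the height expected for the shoulders. After release, both ends read about 67 mm, where 66 mm is fully down, and both pins show through the holes.
- **Collar:** it is inside the dish.
- **Bystanders:** the seal ring, bolt and can showed no movement beyond image noise. The spindle's reading was weak because the gripper overlapped it in the picture. The numeric check on the gauge block failed because the arm's shadow fell across it; by eye it looks unmoved.

**What went wrong or disagreed**
- **Gripper height:** my first grip on the collar was too high and slid off its upper half. The fingertips measured about 20–35 mm further back than the stated TCP and tip reach. I took grasp heights from the pictures after that.
- **Force peaks:** the highest wrist force I read was about 52 N, when pressing the frame onto the shoulders. Setting the first block down read about 39 N. Both are well under the 120 N wrist limit.
- **Disturbances:** I saw neither the grip slackening nor the frame being knocked.

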